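# Put the drained serving board away on the sloping stand

## Task

Lift the small dark serving board out of the drainer and lay it flat on the bare worktop, feet down, and let go of it; then take it again by its long sides and put it on the sloping stand, feet down, on top of the board that is already there. It should lie lengthways between the two side guides with its end right down against the backstop like the board below it, which must stay in place. Leave the mortar, the pepper mill and the spice jar where they are.

Things in the scene. Friction and masses are not known exactly. Their poses are not given: they have to be found in the camera images.
- wet_board: Board to put away, dark wood, 0.11-0.22 kg, 130 (own x) x 60 (own y) x 24 mm (own z): 18 mm slab on four 6 mm high rubber feet at x +-48, y +-19 mm. Origin: centre of the plane of the feet's soles; own z points from feet to slab. At the start it stands in the drainer, own y up, own z away from the robot within 35 deg (feet face the robot), top edge 72 mm over the worktop. Let go leaning over to its feet side, lower edge on the worktop, it drops flat.
- stacked_board: Like board, 0.16 kg, loose, lying on the stand with an end at the backstop. 130 (own x) x 60 (own y) x 24 mm (own z): 18 mm slab on four 6 mm high rubber feet at x +-48, y +-19 mm. Origin: centre of the plane of the feet's soles; own z points from feet to slab. 
- drainer: Pale wooden drainer block, fixed, base 90 (own x) x 160 (own y) x 12 mm. Four upright dowels, 10 mm thick, at x +-20, y +-48 mm, tops 54 mm above the worktop; the board stands between them along own y, its middle 80 mm free for fingers on both faces. Origin: centre of its underside.
- stand: Pale wooden sloping stand, fixed, 185 (own x) x 112 mm (own y), near upper edge about 87 mm high. Its deck falls by 20 degrees along own +x, away from the robot (within 25 degrees), to a backstop. Origin: centre of its underside.
- stop (a point): Middle of the line where deck and backstop meet. x runs down the slope into the backstop (deck x -160 to 0 mm), y across, z square off the deck. Backstop 56 mm high; side guides at x -45 to 0, 50 mm high, inner faces y +-37, outer +-47 mm. Board origins here: lower about (-66, 0, 0), upper belongs at (-66, 0, 24) mm.
- mortar: White mortar, 134 mm across and 64 mm high, bystander behind the work. Origin: centre of its underside.
- pepper_mill: Wooden pepper mill, 52 mm across and 172 mm high, bystander behind the work. Origin: centre of its underside.
- jar: Spice jar with a cork-lined lid, 57 mm across and 89 mm high, bystander behind the work. Origin: centre of its underside.
Not all that is in view belongs to the job. Leave any blue or pink look-alike of the wet_board alone. What is shaped like the stacked_board but purple is not meant.

How it is judged:
On the way:
1. the board lies flat on the worktop, feet down, and is let go (angle between wet_board's own z axis and vertical below 0.1 rad and height (world z) of wet_board below 0.008 m and linear speed of wet_board below 0.03 m/s and contact force between the fingers and wet_board below 0.1 N), for 0.2 s.
At the end, for the whole second after the job is handed in: Both boards lie at rest on the stand, feet down, the one from the drainer on top of the other, each flat to the slope within 0.1 rad, within 12 mm of the middle and with its end within 8 mm of the backstop; the upper one lengthways within 0.15 rad (x of wet_board in the frame of stop between -0.073 and -0.06 m and y of wet_board in the frame of stop between -0.012 and 0.012 m and z of wet_board in the frame of stop between 0.018 and 0.03 m and angle between each of wet_board, stacked_board's own z axis and vertical below 0.6 rad and angle between the z axis of each of wet_board, stacked_board and the z axis of stop, either way round below 0.1 rad and linear speed of each of wet_board, stacked_board below 0.02 m/s and x of stacked_board in the frame of stop between -0.073 and -0.06 m and y of stacked_board in the frame of stop between -0.012 and 0.012 m and z of stacked_board in the frame of stop between -0.005 and 0.006 m and angle between the x axis of wet_board and the x axis of stop, either way round below 0.15 rad); the robot touches nothing.
It fails at once if the mortar is moved by more than 30 mm (distance of mortar from where it was at the start of the episode above 0.03 m).
It fails at once if the pepper mill is moved by more than 30 mm (distance of pepper_mill from where it was at the start of the episode above 0.03 m).
It fails at once if the spice jar is moved by more than 30 mm (distance of jar from where it was at the start of the episode above 0.03 m).
It also fails if it takes over 64 s, if anything falls off the work surface, if the arm or the gripper's body presses on something with over 40 N, if the wrist force passes 120 N, or if a joint passes its speed limit or range.

## Robot

A 6-joint arm with a two-finger parallel gripper is mounted at the origin on a cart in front of the work surface, level with it; the furniture and walls round the work are solid. World frame = base frame: x ahead of the robot, y to its left, z up, the work surface at z = 0. Lengths are in m, angles in rad, forces in N, time in s.
With the tool pointing down it reaches from about 0.3 to 0.85 m from the base axis. Payload 5.4 kg.
Tool frame: the origin (TCP) lies at the very end of the fingers, on their centre line; the grasp point (between the pads) lies 19 mm behind it; z points along the fingers, y is the direction in which the jaws open and shut (so a half turn about z gives the same grasp; the last joint's range is limited). The gripper opens to 85 mm and grips with 20 to 120 N. Pads are 22 mm wide; open, the fingers measure 114 mm over their backs; the gripper's body (76 mm by 85 mm) begins 54 mm behind the grasp point. The pads swing forward as they close: fully open they stand 13 mm farther back than shut.
Start: joints at [1.001, 0.158, 1.597, -0, 1.386, -0.21], TCP at [0.202, 0.538, 0.231] pointing down, gripper open.
Joint ranges: [-2.91, 2.91], [-0.94, 2.29], [0.18, 2.7], [-1.29, 4.43], [0.17, 2.64], [-3, 3]. Speed limits (rad/s): [2.57, 2.57, 3.14, 3.14, 3.14, 3.14].

## Interface

Orientations are given as a unit quaternion [x, y, z, w].
In Python, from bench import ctrl, camera, camera_model, ticket gives the robot as it stands.
- The arm moves only by the shell command python3 -m handwheel 'ROWS' [FORCE]. ROWS is JSON, a list of rows, each a list of 7 numbers: the turn, a rotation vector about the tool's x, y, z in degrees, then the shift along the tool's x, y, z in mm, then the closure, from -1 (fully open) to 1 (shut). A call has 1 to 5 rows; each row is the pose to reach, as a shift and turn from the pose commanded when the call began, along the tool's axes at that moment; what a row does not reach only later rows make up. A row lasts 1/10 s, in which the tool goes at most 50 mm and 8.59 degrees, less where a joint would pass 70% of its speed; a pose out of reach is approached as far as the arm can. A call with a gripper value outside its range is refused whole. The fingers move at their own pace and stop on an object; FORCE is the grip in N (left out, the last holds). Time passes only in rows, so rows that repeat a pose let the fingers close. It gives the time, the measured TCP pose, the force and the opening at its end, in the units of the state.
- ctrl.get_obs(): the state, without advancing time (a new reading comes with each control period).
- camera(name): name is "scene" or "top" or "wrist"; returns the picture (420x560x3 uint8, red, green, blue); there is no depth.
- camera_model(name): a dict with "vfov" (degrees; the focal length in pixels is half the picture's height over the tangent of half this angle, whatever the lens; pixels are square), "cx", "cy" (the principal point, pixels), "camera_from_world" (4x4, takes a point from world to camera coordinates); the wrist camera has in their place "T_tool_cam" (4x4, takes a point from camera to tool coordinates, whose origin is the TCP and whose axes are the flange's). Camera axes: x right, y up, looking along -z (the intrinsics and any distortion apply to the point x, -y, -z); pixel columns grow to the right and rows downward; lengths in m; the calibration is good to about 2 mm. A picture is of the moment at which its call begins: read the wrist's pose just before it. camera_model takes no time and is no camera call.
- ticket.close_job(): hands the job in, once; it reports no verdict.
The state is a dict: "time_s": time; "joints": joint angles; "qd": joint speeds; "effort": joint torques, N m; "position": TCP position; "ee_rot": TCP orientation; "wrist_force": force on the tool from outside, world axes, zero at the start; "wrist_torque": the same for the moment, N m; "width": finger opening in m.
Only numpy, scipy, OpenCV 4.12 (cv2) and the standard library are available. Lean on these libraries where they do the work, as an engineer would, in place of code of your own. Each camera call takes 0.05 s, during which the arm holds its last target.

## Working session

There is one attempt and no reset: what is moved stays moved. The work goes in short steps, Python scripts to look and compute and a shell command to move; the robot and the scene stay as the last step left them, time stands still between calls to the robot, and variables do not carry over. Pictures are saved under pics/ and viewed, and the job is handed in when it is done.

```bash
ls -la; mkdir -p pics
python3 - <<'E'
from bench import ctrl, camera, camera_model
import cv2,json
o=ctrl.get_obs(); print(o)
for n in ["scene","top","wrist"]:
    m=camera_model(n); print(n,m)
    cv2.imwrite(f"pics/a_{n}.png",camera(n)[:,:,::-1])
E
```

```text
total 12
drwxr-xr-x  3 agent agent 4096 Dec  7 07:01 .
drwxr-xr-x 23 root  root  4096 Dec  7 07:01 ..
drwxr-xr-x  2 agent agent 4096 Dec  7 07:01 pics
{'time_s': 0.0, 'joints': array([ 1.00092581e+00,  1.59089372e-01,  1.59826615e+00,  8.63022710e-06,
        1.38617331e+00, -2.10078192e-01]), 'qd': array([ 2.86897186e-04,  3.73224696e-04, -9.77800287e-04, -1.65214925e-04,
       -1.10124580e-03, -1.54437661e-05]), 'effort': array([ 1.32091678e-03, -3.96002591e+01, -3.31431055e+01, -2.22834124e-04,
        8.32641148e-03,  3.99571746e-06]), 'position': array([0.20211598, 0.53765703, 0.23027725]), 'ee_rot': array([ 1.78928111e-01,  9.83861674e-01, -8.93791933e-04, -3.71956052e-04]), 'wrist_force': array([0.14279683, 0.2530509 , 1.29046934]), 'wrist_torque': array([-0.00531224, -0.01390907,  0.00813777]), 'width': 0.08569223063520279}
scene {'vfov': 56.78241450377178, 'cx': 277.2245687680496, 'cy': 212.9907025855899, 'camera_from_world': array([[ 0.80712729, -0.59014755, -0.01647456, -0.47663501],
       [ 0.29728212,  0.38215817,  0.87497341, -0.23637651],
       [-0.51006753, -0.7111
[... 186 characters left out ...]
_from_world': array([[-0.01905534, -0.99950051, -0.0252115 ,  0.02390347],
       [ 0.98332515, -0.02329633,  0.18035777, -0.56789284],
       [-0.18085502, -0.02135433,  0.98327791, -1.24577213],
       [ 0.        ,  0.        ,  0.        ,  1.        ]])}
wrist {'vfov': 66.66690991109084, 'cx': 278.7678023770471, 'cy': 210.23647185880307, 'T_tool_cam': array([[ 3.06670208e-04,  9.52542398e-01,  3.04405792e-01,
         7.66423043e-02],
       [ 9.99999791e-01, -1.18843117e-04, -6.35556355e-04,
        -3.69350767e-04],
       [-5.69217841e-04,  3.04405924e-01, -9.52542235e-01,
        -1.40887623e-01],
       [ 0.00000000e+00,  0.00000000e+00,  0.00000000e+00,
         1.00000000e+00]])}
```

View pics/a_scene.png

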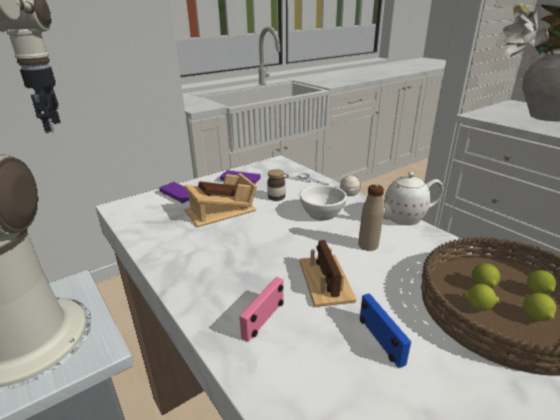

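View pics/a_top.png

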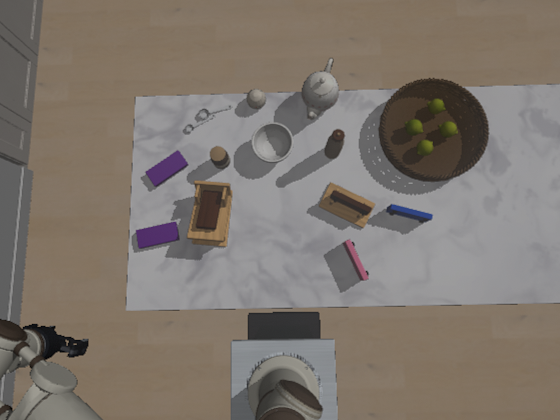

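View pics/a_wrist.png

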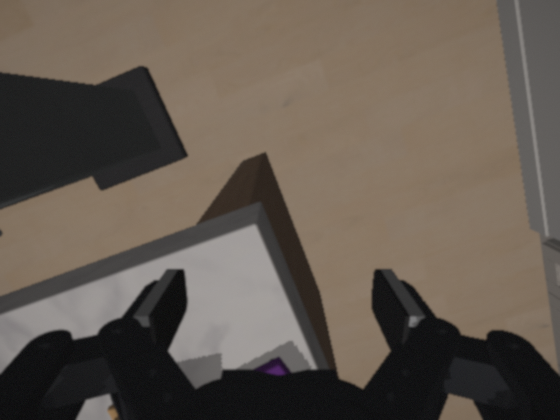

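The scene shows the drainer with the dark board (scene px ~327,268; top ~348,203), the stand with its board (top ~210,212), and the mortar, mill and jar behind the work. The pink, blue and purple boards are decoys. Next I'll take enlarged crops.

```bash
cat > h.py <<'E'
import numpy as np, cv2
from bench import ctrl, camera, camera_model
from scipy.spatial.transform import Rotation as R
def K(m):
    f=210/np.tan(np.radians(m['vfov'])/2); return f,m['cx'],m['cy']
def cfw(name,obs=None):
    m=camera_model(name)
    if name!='wrist': return m,m['camera_from_world']
    o=obs or ctrl.get_obs(); T=np.eye(4); T[:3,:3]=R.from_quat(o['ee_rot']).as_matrix(); T[:3,3]=o['position']
    return m,np.linalg.inv(T@m['T_tool_cam'])
def proj(name,P,obs=None):
    m,C=cfw(name,obs); f,cx,cy=K(m); P=np.atleast_2d(P); q=P@C[:3,:3].T+C[:3,3]
    return np.c_[cx+f*q[:,0]/-q[:,2], cy-f*q[:,1]/-q[:,2]]
def ray(name,uv,obs=None):
    m,C=cfw(name,obs); f,cx,cy=K(m); W=np.linalg.inv(C)
    d=np.array([(uv[0]-cx)/f,-(uv[1]-cy)/f,-1.]); return W[:3,3],W[:3,:3]@d
def onz(name,uv,z,obs=None):
    o,d=ray(name,uv,obs); return o+d*(z-o[2])/d[2]
def tri(l):
    A=0;b=0
    for n,uv in l:
        o,d=ray(n,uv); d/=np.linalg.norm(d); M=np.eye(3)-np.outer(d,d); A=A+M; b=b+M@o
    return np.linalg.solve(A,b)
def bright(im): return np.clip(255*(im/255.)**0.6,0,255).astype(np.uint8)
def crop(im,x0,y0,w,h,s,fn):
    c=bright(im[y0:y0+h,x0:x0+w]); cv2.imwrite(fn,cv2.resize(c,None,fx=s,fy=s,interpolation=cv2.INTER_CUBIC))
E
python3 - <<'E'
from h import *
t=cv2.imread('pics/a_top.png'); s=cv2.imread('pics/a_scene.png')
crop(t,300,170,100,75,8,'pics/b_td.png')
crop(t,170,170,100,75,8,'pics/b_ts.png')
crop(s,290,230,80,75,8,'pics/b_sd.png')
crop(s,170,160,100,75,8,'pics/b_ss.png')
E
```

```text
(no output)
```

View pics/b_td.png

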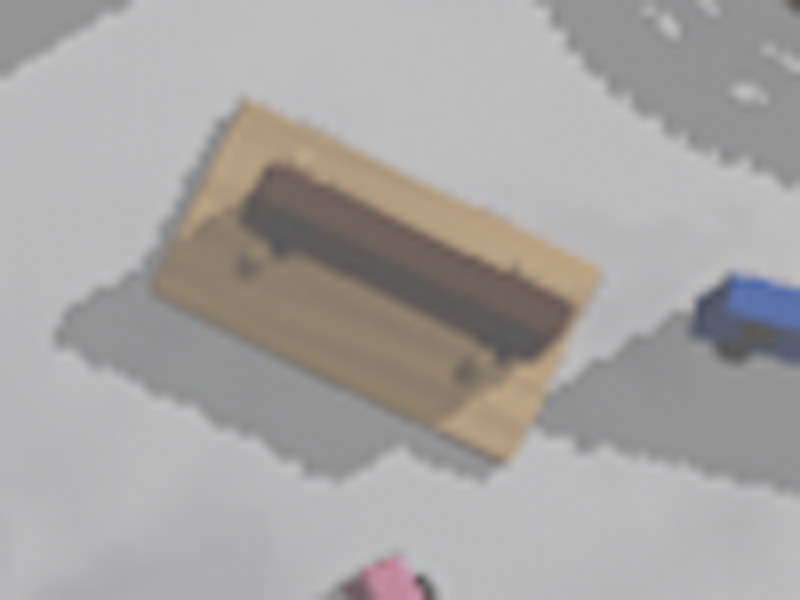

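View pics/b_ts.png

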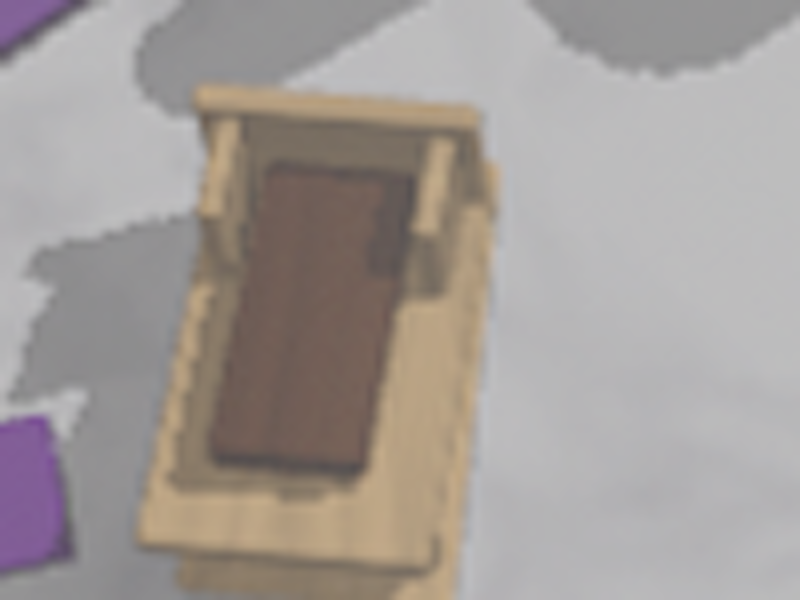

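View pics/b_sd.png

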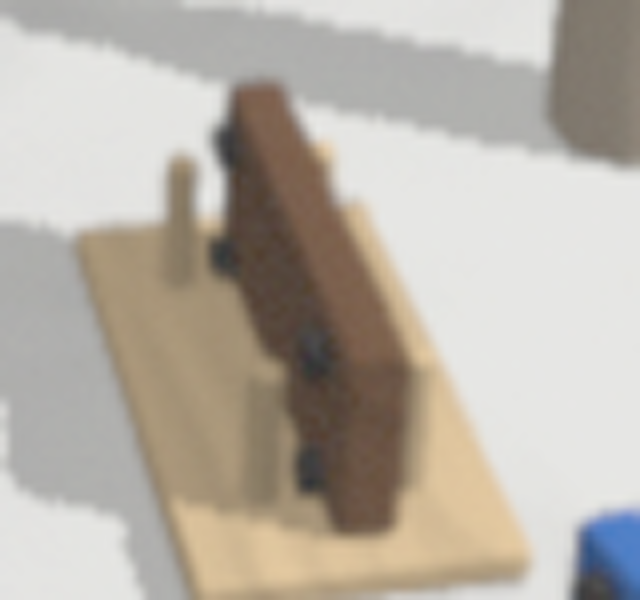

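View pics/b_ss.png

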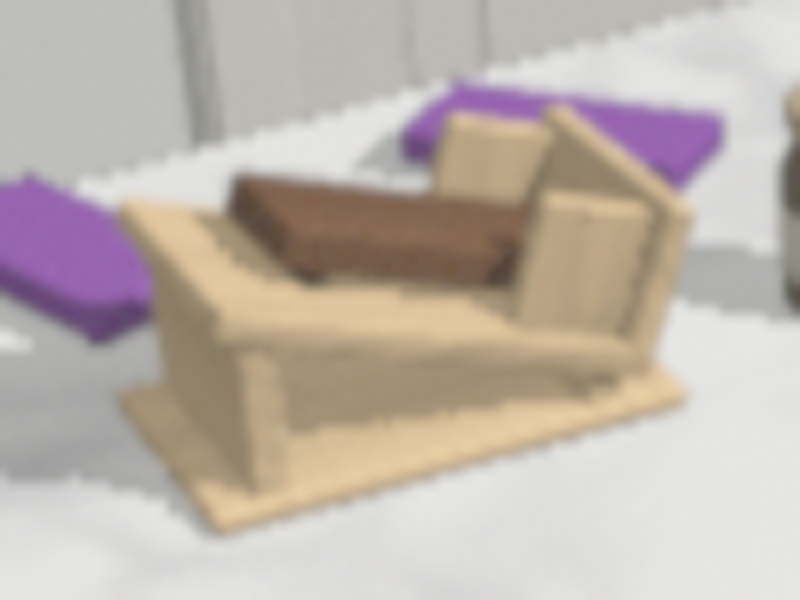

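The crops give drainer base corners at top-crop (247,98), (602,268), (505,462) and (152,290). The board's top edge runs from about (275,165) to (572,300). The stand's stacked board has its top face at (268,165), (412,178), (365,472) and (212,460). I'll compute poses from these.

Run:
```python
from h import *
np.set_printoptions(precision=4,suppress=True)
T=lambda x,y,o:(o[0]+x/8,o[1]+y/8)
td=(300,170);ts=(170,170);sd=(290,230);ss=(170,160)
print('drainer top corners z=.012')
D=np.array([onz('top',T(*p,td),.012) for p in [(247,98),(602,268),(505,462),(152,290)]]);print(D)
c=D.mean(0);print(c,np.linalg.norm(D[0]-D[1]),np.linalg.norm(D[1]-D[2]))
v=(D[0]+D[3]-D[1]-D[2])/2; print('y axis yaw',np.degrees(np.arctan2(v[1],v[0])))
u=(D[0]+D[1]-D[2]-D[3])/2; print('x axis yaw',np.degrees(np.arctan2(u[1],u[0])))
print('board top edge z=.072')
for p in [(275,165),(572,300),(540,352),(245,205)]: print(onz('top',T(*p,td),.072), )
# scene corners
print('scene drainer', [onz('scene',T(*p,sd),.012) for p in [(78,238),(358,203),(530,560),(200,598)]])
print('scene board top', [onz('scene',T(*p,sd),.072) for p in [(235,88),(280,85),(408,362),(345,372)]])
```

```text
drainer top corners z=.012
[[ 0.6369 -0.1727  0.012 ]
 [ 0.5636 -0.3112  0.012 ]
 [ 0.4865 -0.2681  0.012 ]
 [ 0.5589 -0.1312  0.012 ]]
[ 0.5615 -0.2208  0.012 ] 0.15675323473562708 0.08837300074189013
y axis yaw 62.12323055777865
x axis yaw -28.588993381521774
board top edge z=.072
[ 0.5963 -0.1751  0.072 ]
[ 0.541  -0.2856  0.072 ]
[ 0.5212 -0.2723  0.072 ]
[ 0.5809 -0.1629  0.072 ]
scene drainer [array([ 0.5594, -0.1331,  0.012 ]), array([ 0.6371, -0.1702,  0.012 ]), array([ 0.5629, -0.3114,  0.012 ]), array([ 0.4868, -0.2712,  0.012 ])]
scene board top [array([ 0.5868, -0.1684,  0.072 ]), array([ 0.5979, -0.175 ,  0.072 ]), array([ 0.5383, -0.2872,  0.072 ]), array([ 0.5232, -0.2807,  0.072 ])]
```

```bash
cat > fit.py <<'E'
from h import *
from scipy.optimize import least_squares
def stopT(p): # px,py,pz,yaw
    Rm=R.from_euler('zy',[p[3],np.radians(20)]).as_matrix(); return Rm,np.array(p[:3])
E
python3 - <<'E'
from fit import *
np.set_printoptions(precision=4,suppress=True)
T=lambda x,y,o:(o[0]+x/8,o[1]+y/8)
td=(300,170);ts=(170,170);sd=(290,230);ss=(170,160)
# stop-frame points
G=50
pts=[('top',T(205,213,ts),(-45,47,50)),('top',T(222,215,ts),(-45,37,50)),
('top',T(415,235,ts),(-45,-37,50)),('top',T(438,236,ts),(-45,-47,50)),
('scene',T(440,192,ss) ,(-45,47,None)),
('scene',T(538,196,ss),(-45,-37,50)),('scene',T(537,196,ss),(-45,-37,50)),
('scene',T(445,118,ss),(-45,37,50)),
('top',T(268,165,ts),('b',65,30)),('top',T(412,178,ts),('b',65,-30)),('top',T(365,472,ts),('b',-65,-30)),('top',T(212,460,ts),('b',-65,30)),
('scene',T(238,178,ss),('b',-65,30)),('scene',T(293,240,ss),('b',-65,-30))]
pts=[p for p in pts if p[2][2] is not None]
def res(q,full=False):
    Rm,t=stopT(q[:4]); bx,by,bw=q[4:]
    r=[]
    for n,uv,P in pts:
        if P[0]=='b': c,s=np.cos(bw),np.sin(bw); P=np.array([bx+(c*P[1]-s*P[2])/1e3,by+(s*P[1]+c*P[2])/1e3,.024])
        else: P=np.array(P)/1e3
        r.append(proj(n,Rm@P+t)[0]-uv)
    return np.array(r) if full else np.ravel(r)
s=least_squares(res,[.62,.15,.032,0,-.066,0,0],loss='soft_l1'); print(s.x,np.degrees(s.x[3]));print(np.c_[res(s.x,True)])
E
```

```text
[ 0.6032  0.2012  0.0297 -0.1131 -0.0681  0.0009  0.0339] -6.479981494419829
[[-0.8491  0.299 ]
 [ 0.233   0.2887]
 [-0.0351 -0.4282]
 [ 0.3306 -0.311 ]
 [-0.4738 -0.0431]
 [-0.3488 -0.0431]
 [ 0.755   1.7615]
 [-0.2247 -0.1665]
 [ 0.5873 -0.9658]
 [ 0.6829 -0.8246]
 [ 0.0245 -0.3029]
 [-2.2915  0.193 ]
 [-1.0214 -0.5546]]
```

```bash
cat > to.py <<'E'
import sys; from h import *
# usage: to.py x y z yaw_of_tool_y pitch  (pitch deg: rot of down-tool about its x)
def down(yaw): 
    y=np.array([np.cos(np.radians(yaw)),np.sin(np.radians(yaw)),0]); z=np.array([0,0,-1.]); x=np.cross(y,z); return np.c_[x,y,z]
def Rt(yaw,ax=0,ay=0): return down(yaw)@R.from_rotvec(np.radians([ax,ay,0])).as_matrix()
def delta(p,Rm,o=None):
    o=o or ctrl.get_obs(); R0=R.from_quat(o['ee_rot']).as_matrix()
    rv=np.degrees(R.from_matrix(R0.T@Rm).as_rotvec()); d=R0.T@(np.array(p)-o['position'])*1e3
    return np.round(np.r_[rv,d],1)
if __name__=='__main__':
    a=[float(v) for v in sys.argv[1:]]
    print(delta(a[:3],Rt(*a[3:]))); o=ctrl.get_obs(); print(o['time_s'],o['position'].round(4),o['joints'].round(2),o['wrist_force'].round(1),round(o['width'],4))
E
python3 to.py .5 .17 .24 83.5
```

```text
[-1.000e-01 -0.000e+00 -1.410e+01 -4.082e+02 -2.394e+02 -9.200e+00]
0.15 [0.2022 0.5378 0.2305] [ 1.    0.16  1.6  -0.    1.39 -0.21] [-0.5 -0.2  0.1] 0.0855
```

```bash
python3 -m handwheel '[[0,0,-14,-408,-239,-9,-1],[0,0,-14,-408,-239,-9,-1],[0,0,-14,-408,-239,-9,-1],[0,0,-14,-408,-239,-9,-1],[0,0,-14,-408,-239,-9,-1]]' 60; python3 to.py .5 .17 .24 83.5
```

```text
time_s: 0.65
position: [0.3583, 0.3451, 0.2359]
ee_rot: [0.058, 0.998, -0.0, -0.0]
wrist_force: [1.0, 0.1, -0.4]
width: 0.0852
[-0.000e+00 -0.000e+00 -1.000e-01 -1.609e+02 -1.577e+02 -4.100e+00]
0.65 [0.3583 0.3451 0.2359] [ 0.52 -0.05  1.8   0.    1.39 -0.93] [ 1.   0.1 -0.4] 0.0852
```

```bash
python3 -m handwheel '[[0,0,0,-161,-158,-4,-1],[0,0,0,-161,-158,-4,-1],[0,0,0,-161,-158,-4,-1],[0,0,0,-161,-158,-4,-1],[0,0,0,-161,-158,-4,-1]]'
python3 - <<'E'
from h import *
import json
o=ctrl.get_obs(); im=camera('wrist')[:,:,::-1]
json.dump({k:np.array(o[k]).tolist() for k in('position','ee_rot')},open('w1.json','w'))
print(o['position'],o['qd'].round(3)); cv2.imwrite('pics/c_w.png',bright(im))
E
```

```text
time_s: 1.15
position: [0.5011, 0.1681, 0.2399]
ee_rot: [0.059, 0.998, -0.0, 0.0]
wrist_force: [0.2, 0.2, 0.4]
width: 0.0854
[0.50112172 0.16808722 0.23985256] [-0.385  0.206 -0.216  0.027  0.024 -0.394]
```

View pics/c_w.png

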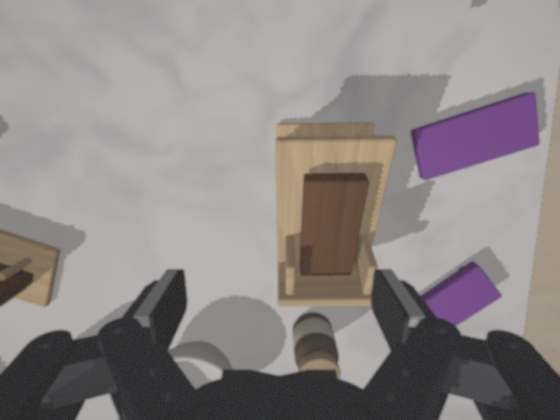

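The wrist view shows the stand from above (px 275–395 × 123–305), with the robot side at the top of the image. The arm was still settling, so I'll retake it and enlarge.

Run:
```python
from h import *
import json
o=ctrl.get_obs(); im=camera('wrist')[:,:,::-1]
json.dump({k:np.array(o[k]).tolist() for k in('position','ee_rot')},open('w1.json','w'))
print(o['position'],o['qd'].round(3)); cv2.imwrite('pics/c_w2raw.png',im); crop(im,260,110,150,205,3.9,'pics/c_w2.png')
```

```text
[0.50265006 0.16626023 0.23987433] [ 0.073 -0.027  0.034  0.027  0.014  0.086]
```

View pics/c_w2.png

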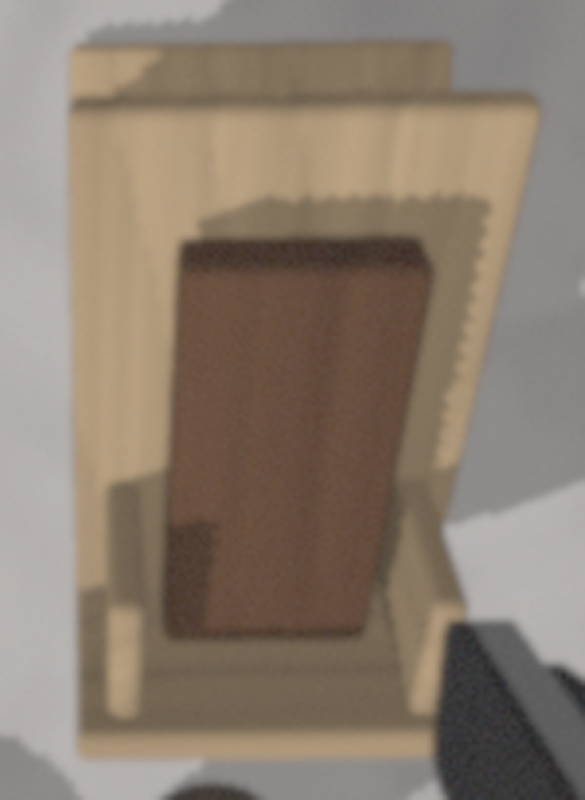

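```bash
cat > f2.py <<'E'
from fit import *
import json
np.set_printoptions(precision=4,suppress=True)
T=lambda x,y,o:(o[0]+x/8,o[1]+y/8); W=lambda x,y:(260+x/3.9,110+y/3.9)
ts=(170,170);ss=(170,160); o=json.load(open('w1.json'))
pts=[('top',T(205,213,ts),(-45,47,50)),('top',T(222,215,ts),(-45,37,50)),
('top',T(415,235,ts),(-45,-37,50)),('top',T(438,236,ts),(-45,-47,50)),
('scene',T(538,196,ss),(-45,-37,50)),
('top',T(268,165,ts),('b',65,30)),('top',T(412,178,ts),('b',65,-30)),('top',T(365,472,ts),('b',-65,-30)),
('scene',T(238,178,ss),('b',-65,30)),('scene',T(293,240,ss),('b',-65,-30)),
('wrist',W(108,607),(-45,-47,50)),('wrist',W(141,607),(-45,-37,50)),('wrist',W(437,603),(-45,37,50)),('wrist',W(465,602),(-45,47,50)),
('wrist',W(403,485),(-45,37,0)),('wrist',W(110,485),(-45,-47,0)),('wrist',W(72,105),(-160,-56,0)),('wrist',W(540,100),(-160,56,0)),
('wrist',W(180,270),('b',-65,-30)),('wrist',W(432,268),('b',-65,30)),('wrist',W(167,634),('b',65,-30)),('wrist',W(362,634),('b',65,30))]
def res(q,full=False,names=None):
    Rm,t=stopT(q[:4]); bx,by,bw=q[4:]
    r=[]
    for n,uv,P in pts:
        if names and n not in names: continue
        if P[0]=='b': c,s=np.cos(bw),np.sin(bw); P=np.array([bx+(c*P[1]-s*P[2])/1e3,by+(s*P[1]+c*P[2])/1e3,.024])
        else: P=np.array(P)/1e3
        r.append((proj(n,Rm@P+t,o if n=='wrist' else None)[0]-uv)*(1 if n!='wrist' else 1))
    return np.array(r) if full else np.ravel(r)
for nm in (None,['wrist'],['top','scene']):
    s=least_squares(lambda q:res(q,names=nm),[.6,.2,.03,-.1,-.066,0,0],loss='soft_l1'); print(nm,s.x,np.degrees(s.x[3]))
    print(np.round(res(s.x,True,nm),1).tolist())
E
python3 f2.py
```

```text
None [ 0.608   0.2064  0.0272 -0.1253 -0.0665  0.0002  0.0244] -7.179128476912629
[[-2.5, -1.2], [-1.4, -1.2], [-1.8, -1.7], [-1.5, -1.5], [-0.1, -0.4], [-1.1, -2.0], [-0.4, -2.5], [-1.3, -2.6], [-0.9, -0.1], [-0.1, -1.0], [-0.1, -0.1], [1.3, -0.3], [-2.1, -0.8], [0.5, -0.8], [-5.0, -3.1], [-3.3, -1.9], [-0.5, 1.1], [0.7, 1.7], [-0.5, -0.1], [0.4, -1.7], [-1.5, 2.0], [-0.1, -0.0]]
['wrist'] [ 0.6081  0.2071  0.0278 -0.1215 -0.0665  0.      0.0228] -6.959624301760493
[[0.4, 0.3], [1.9, 0.1], [-1.4, -0.6], [1.2, -0.6], [-4.3, -3.0], [-2.8, -1.5], [-0.4, 1.4], [1.1, 1.5], [-0.3, 0.2], [0.7, -1.5], [-1.1, 2.4], [0.4, 0.3]]
['top', 'scene'] [ 0.6036  0.2002  0.0282 -0.135  -0.068   0.0011  0.0481] -7.737308479068843
[[-0.7, -0.1], [0.4, -0.0], [-0.0, -0.3], [0.3, -0.1], [-0.5, 0.4], [-0.2, -0.4], [0.6, -1.0], [0.4, -1.0], [-2.1, 0.5], [-1.0, -0.3]]
```

```bash
python3 to.py .54 -.20 .22 -28
```

```text
[  -0.     0.   111.1  -82.9 -361.2   20. ]
1.25 [0.501  0.1685 0.2397] [ 0.1   0.03  1.72 -0.    1.39 -1.35] [-0.4 -0.1 -0.1] 0.0851
```

```bash
python3 -m handwheel '[[0,0,111,-83,-361,20,-1],[0,0,111,-83,-361,20,-1],[0,0,111,-83,-361,20,-1],[0,0,111,-83,-361,20,-1],[0,0,111,-83,-361,20,-1]]'; python3 to.py .54 -.20 .22 -28
```

```text
time_s: 1.75
position: [0.5265, -0.0774, 0.2263]
ee_rot: [0.422, 0.907, 0.0, -0.0]
wrist_force: [1.2, -0.3, -0.3]
width: 0.0851
[   0.    -0.    68.1 -102.4  -68.7    6.3]
1.75 [ 0.5265 -0.0774  0.2263] [-0.37  0.05  1.72  0.    1.37 -1.07] [ 1.2 -0.3 -0.3] 0.0851
```

```bash
python3 -m handwheel '[[0,0,68,-102,-69,6,-1],[0,0,68,-102,-69,6,-1],[0,0,68,-102,-69,6,-1],[0,0,68,-102,-69,6,-1],[0,0,68,-102,-69,6,-1]]'; python3 to.py .54 -.20 .22 -28
```

```text
time_s: 2.25
position: [0.5403, -0.1988, 0.2199]
ee_rot: [0.725, 0.689, 0.0, -0.001]
wrist_force: [0.3, 0.1, -0.6]
width: 0.0852
[-0.1 -0.1 25.  -1.2 -0.2 -0.1]
2.25 [ 0.5403 -0.1988  0.2199] [-0.56  0.17  1.61  0.    1.37 -0.51] [ 0.3  0.1 -0.6] 0.0852
```

```bash
python3 -m handwheel '[[0,0,25,0,0,0,-1],[0,0,25,0,0,0,-1],[0,0,25,0,0,0,-1],[0,0,25,0,0,0,-1],[0,0,25,0,0,0,-1]]'
python3 - <<'E'
from h import *
import json
for i in range(2):
    o=ctrl.get_obs(); im=camera('wrist')[:,:,::-1]
    print(o['position'],o['qd'].round(3))
json.dump({k:np.array(o[k]).tolist() for k in('position','ee_rot')},open('w2.json','w'))
cv2.imwrite('pics/d_wraw.png',im); cv2.imwrite('pics/d_w.png',bright(im))
E
```

```text
time_s: 2.75
position: [0.5405, -0.1982, 0.2204]
ee_rot: [0.854, 0.52, -0.0, -0.0]
wrist_force: [-0.3, 0.4, -0.2]
width: 0.0857
[ 0.54047896 -0.19824567  0.22035104] [-0.006 -0.    -0.005 -0.004  0.001  0.002]
[ 0.54047014 -0.19842084  0.22037829] [-0.007  0.    -0.003 -0.002 -0.     0.01 ]
```

View pics/d_w.png

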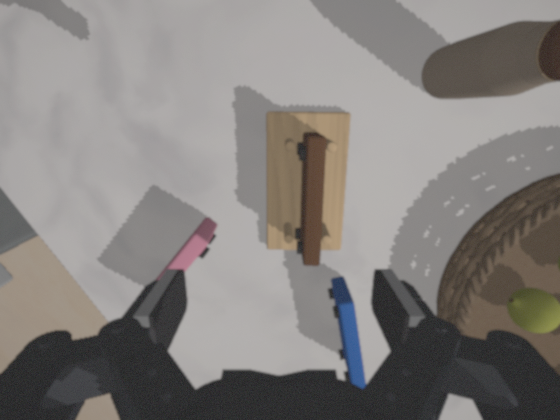

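Run:
```python
from h import *
im=cv2.imread('pics/d_wraw.png'); crop(im,255,100,110,180,3.3,'pics/d_w2.png')
```

```text
(no output)
```

View pics/d_w2.png

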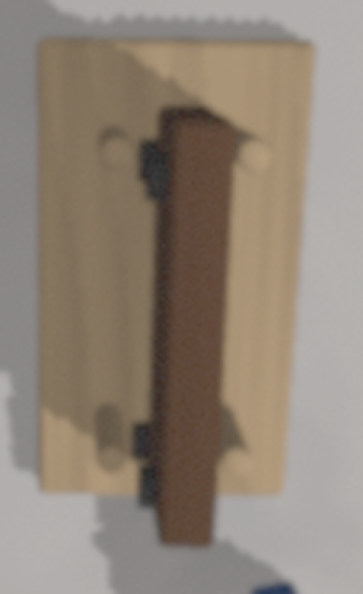

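Run:
```python
from h import *
import json
np.set_printoptions(precision=4,suppress=True)
o=json.load(open('w2.json'));W=lambda x,y:(255+x/3.3,100+y/3.3)
D=np.array([onz('wrist',W(*p),.012,o) for p in [(40,42),(314,42),(284,493),(42,492)]])
B=np.array([onz('wrist',W(*p),.072,o) for p in [(175,122),(232,124),(212,545),(160,545)]])
for M in (D,B):
    print(M,M.mean(0)); e=(M[0]+M[1]-M[2]-M[3])/2; print(np.linalg.norm(e),np.degrees(np.arctan2(e[1],e[0])),np.linalg.norm(M[0]-M[1]),np.linalg.norm(M[2]-M[3]))
```

```text
[[ 0.5645 -0.1281  0.012 ]
 [ 0.6417 -0.168   0.012 ]
 [ 0.5698 -0.3066  0.012 ]
 [ 0.4921 -0.266   0.012 ]] [ 0.567  -0.2172  0.012 ]
0.15594370429152313 62.42817903430816 0.08687610074984903 0.08759415377222149
[[ 0.5893 -0.1633  0.072 ]
 [ 0.6027 -0.1708  0.072 ]
 [ 0.5445 -0.282   0.072 ]
 [ 0.5304 -0.2748  0.072 ]] [ 0.5667 -0.2227  0.072 ]
0.12581751116447615 62.29413835854984 0.01533729272365401 0.01584807439785025
```

The wrist-camera solutions sit about 5 mm off the fixed-camera ones, consistently in world axes. To decide between them, I'll project the measured TCP into the fixed cameras and compare it with the fingertips.

Run:
```python
from h import *
o=ctrl.get_obs(); Rm=R.from_quat(o['ee_rot']).as_matrix()
P=[o['position'],o['position']-Rm[:,2]*.013+Rm[:,1]*.0425,o['position']-Rm[:,2]*.013-Rm[:,1]*.0425]
ims=[]
for n in ('top','scene'):
    im=camera(n)[:,:,::-1].copy(); q=proj(n,P); print(n,q.round(1).tolist()); ims.append((n,im,q))
for n,im,q in ims:
    c=q[0].astype(int); x0,y0=c[0]-40,c[1]-40; s=7
    cc=cv2.resize(bright(im[y0:y0+80,x0:x0+100]),None,fx=s,fy=s,interpolation=cv2.INTER_CUBIC)
    for a in q: cv2.drawMarker(cc,tuple(int(v) for v in ((a-[x0,y0]+.5)*s)),(0,255,0),cv2.MARKER_CROSS,16,1)
    cv2.imwrite(f'pics/e_{n}.png',cc)
```

```text
top [[350.5, 199.2], [357.8, 184.4], [344.6, 212.4]]
scene [[314.6, 191.9], [336.0, 184.2], [293.3, 187.6]]
```

View pics/e_scene.png

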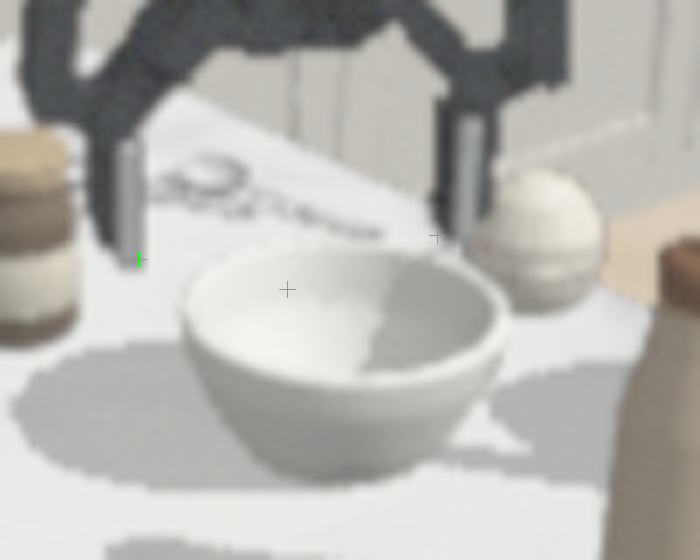

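View pics/e_top.png

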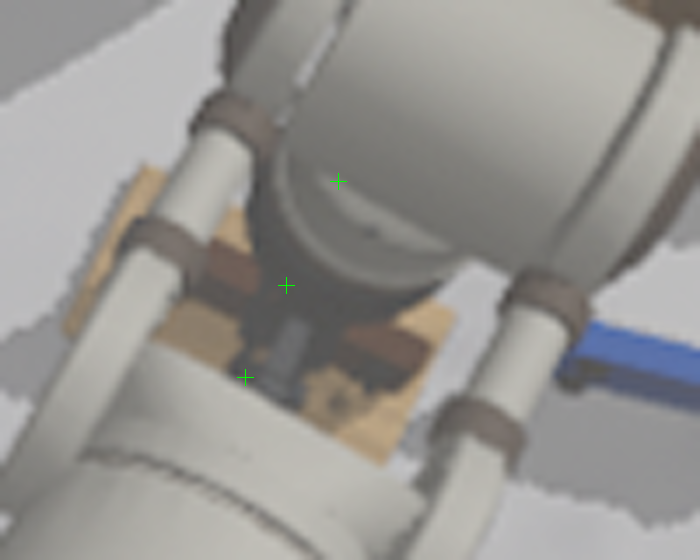

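Run:
```python
from h import *
import json
np.set_printoptions(precision=4,suppress=True)
o=json.load(open('w2.json'));Rm=R.from_quat(o['ee_rot']).as_matrix();p=np.array(o['position'])
print(proj('wrist',[p-Rm[:,2]*.013+s*Rm[:,1]*.0425+t*Rm[:,0]*.011 for s in(1,-1) for t in (1,0,-1)],o))
# disagreement: project fixed-camera drainer corners estimate (ideal model) into wrist
for c,l in (((.5615,-.2208),'fixed'),((.567,-.2172),'wrist')):
    a=np.radians(-28);X=np.array([np.cos(a),np.sin(a),0]);Y=np.array([-X[1],X[0],0])
    C=np.array([*c,.012]);print(l,proj('wrist',[C+sx*.045*X+sy*.08*Y for sx,sy in((-1,1),(1,1),(1,-1),(-1,-1))],o).round(1).tolist(),proj('top',[C+sx*.045*X+sy*.08*Y for sx,sy in((-1,1),(1,1),(1,-1),(-1,-1))]).round(1).tolist())
print([(255+x/3.3,100+y/3.3) for x,y in [(40,42),(314,42),(284,493),(42,492)]],[(300+x/8,170+y/8) for x,y in[(152,290),(247,98),(602,268),(505,462)]])
```

```text
[[371.4518 265.608 ]
 [369.3185 287.3555]
 [367.2808 308.1277]
 [180.3843 265.6048]
 [182.6343 287.3603]
 [184.7834 308.1398]]
fixed [[263.1, 115.9], [348.8, 117.0], [338.4, 255.6], [263.6, 254.8]] [[318.3, 206.1], [330.4, 181.7], [375.7, 203.5], [363.9, 228.4]]
wrist [[266.2, 110.2], [352.3, 111.3], [341.4, 251.2], [266.2, 250.4]] [[317.1, 204.5], [329.2, 180.1], [374.4, 201.8], [362.6, 226.7]]
[(267.1212121212121, 112.72727272727273), (350.1515151515151, 112.72727272727273), (341.06060606060606, 249.3939393939394), (267.72727272727275, 249.0909090909091)] [(319.0, 206.25), (330.875, 182.25), (375.25, 203.5), (363.125, 227.75)]
```

```bash
python3 to.py .5612 -.2234 .09 -28
```

```text
[ -0.   -0.    0.5 -12.2  29.7 130.5]
2.95 [ 0.5405 -0.1989  0.2205] [-0.56  0.17  1.61  0.    1.37 -0.08] [-0.2 -0.1 -0.1] 0.0854
```

```bash
python3 -m handwheel '[[0,0,0.5,-12,30,45,-0.2],[0,0,0.5,-12,30,90,-0.2],[0,0,0.5,-12,30,130,-0.2],[0,0,0.5,-12,30,130,-0.2],[0,0,0.5,-12,30,130,-0.2]]' 30;  python3 - <<'E'
from h import *
import json
o=ctrl.get_obs(); im=camera('wrist')[:,:,::-1]; s=camera('scene')[:,:,::-1]
print(o['position'],o['width'])
cv2.imwrite('pics/f_w.png',bright(im)); crop(s,270,190,100,100,6,'pics/f_s.png')
E
```

```text
time_s: 3.45
position: [0.5615, -0.2236, 0.091]
ee_rot: [0.857, 0.515, -0.0, -0.0]
wrist_force: [0.4, -1.2, 0.1]
width: 0.0513
[ 0.56151466 -0.22357408  0.09096819] 0.05129349174070344
```

View pics/f_w.png

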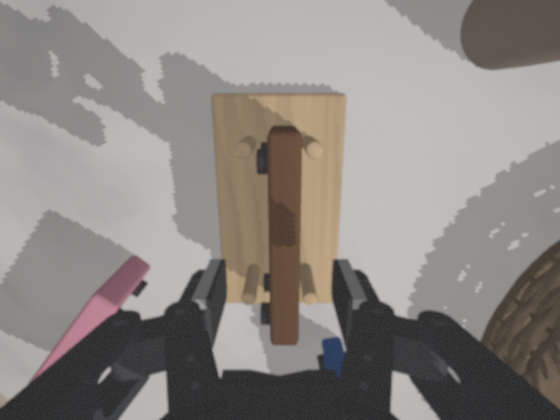

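View pics/f_s.png

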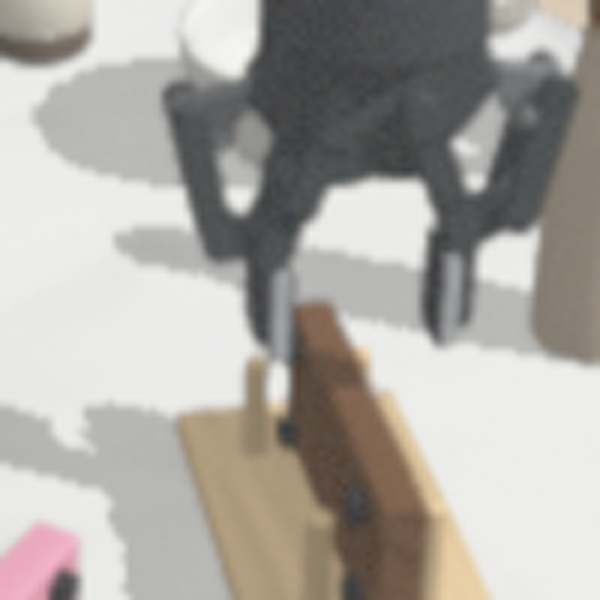

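Seen from the wrist, the fingertips are centred at u≈280 and the board's top edge at u≈284.5, so the board sits about 2.5 mm further along tool +y. I'll shift 2 mm, go down and close.

```bash
python3 -m handwheel '[[0,0,0,0,2,20,-0.2],[0,0,0,0,2,40,-0.2],[0,0,0,0,2,54,-0.2],[0,0,0,0,2,54,-0.2],[0,0,0,0,2,54,-0.2]]' 30;  python3 - <<'E'
from h import *
o=ctrl.get_obs(); im=camera('wrist')[:,:,::-1]
print(o['position'],o['width'],o['wrist_force'])
cv2.imwrite('pics/g_w.png',bright(im))
E
```

```text
time_s: 4.05
position: [0.5641, -0.2251, 0.038]
ee_rot: [0.857, 0.515, 0.0, 0.001]
wrist_force: [0.3, -0.1, 0.1]
width: 0.0514
[ 0.56413155 -0.22510886  0.03797188] 0.051382388114509396 [ 0.27937783 -0.14788584  0.09149176]
```

View pics/g_w.png

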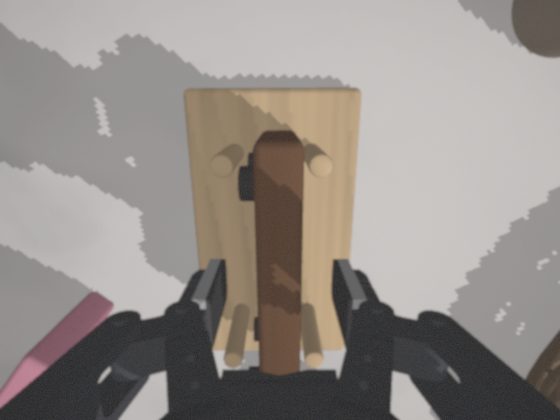

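The board (u 257–302) is now centred between the fingertips (u 225 and 335), so I'll close.

```bash
python3 -m handwheel '[[0,0,0,0,0,0,1],[0,0,0,0,0,0,1],[0,0,0,0,0,0,1],[0,0,0,0,0,0,1],[0,0,0,0,0,0,1]]' 40; python3 to.py .56 -.22 .14 -28
```

```text
time_s: 4.6
position: [0.5639, -0.225, 0.0375]
ee_rot: [0.857, 0.515, 0.0, 0.001]
wrist_force: [-1.0, 0.2, 5.9]
width: 0.018
[ 1.000e-01  0.000e+00 -1.000e-01  2.600e+00 -5.700e+00 -1.025e+02]
4.6 [ 0.5639 -0.225   0.0375] [-0.58  0.46  1.64 -0.    1.04 -0.09] [-1.   0.2  5.9] 0.018
```

```bash
python3 -m handwheel '[[0,0,0,0,0,-15,1],[0,0,0,0,0,-40,1],[0,0,0,0,0,-70,1],[0,0,0,0,0,-100,1],[0,0,0,0,0,-110,1]]' 40; python3 to.py .45 -.02 .14 0 45;python3 to.py .45 -.02 .14 0 -45
python3 - <<'E'
from h import *
s=camera('scene')[:,:,::-1]; cv2.imwrite('pics/h_s.png',bright(s))
E
```

```text
time_s: 5.1
position: [0.5649, -0.2256, 0.1505]
ee_rot: [0.857, 0.515, 0.001, 0.003]
wrist_force: [0.7, -0.3, -0.8]
width: 0.0174
[  44.4  -10.9  -26.6  127.4 -198.1    9.3]
5.1 [ 0.5649 -0.2256  0.1505] [-0.58  0.31  1.58  0.    1.24 -0.09] [ 0.7 -0.3 -0.8] 0.0174
[ -43.8   11.1  -26.5  127.4 -198.1    9.3]
5.1 [ 0.5649 -0.2256  0.1505] [-0.58  0.31  1.58  0.    1.24 -0.09] [ 0.7 -0.3 -0.8] 0.0174
```

View pics/h_s.png

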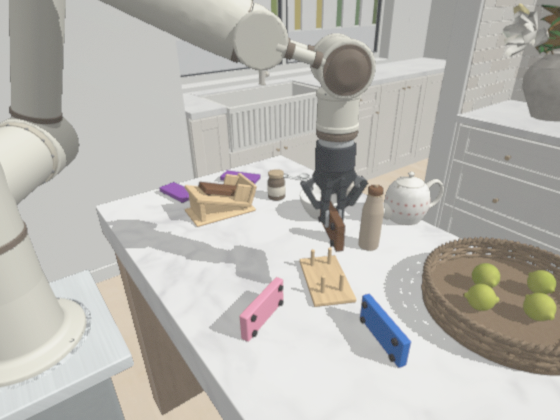

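```bash
python3 -m handwheel '[[-43.8,11.1,-26.5,127,-198,9,1],[-43.8,11.1,-26.5,127,-198,9,1],[-43.8,11.1,-26.5,127,-198,9,1],[-43.8,11.1,-26.5,127,-198,9,1],[-43.8,11.1,-26.5,127,-198,9,1]]' 40; python3 to.py .45 -.02 .14 0 -45
```

```text
time_s: 5.65
position: [0.4496, -0.0238, 0.1356]
ee_rot: [0.718, 0.632, 0.208, 0.204]
wrist_force: [-0.1, 0.3, -0.3]
width: 0.0176
[-11.1   2.3  -6.5   4.    2.3  -3.6]
5.65 [ 0.4496 -0.0238  0.1356] [-0.49 -0.59  2.53  0.38  0.7  -0.6 ] [-0.1  0.3 -0.3] 0.0176
```

```bash
python3 to.py .53 -.02 .10 0 -45
```

```text
[-11.1   2.3  -6.5  11.4  45.9  74.1]
5.65 [ 0.4496 -0.0238  0.1356] [-0.49 -0.59  2.53  0.38  0.7  -0.6 ] [-0.1  0.3 -0.3] 0.0176
```

```bash
python3 -m handwheel '[[-11.1,2.3,-6.5,11,46,74,1],[-11.1,2.3,-6.5,11,46,74,1],[-11.1,2.3,-6.5,11,46,74,1],[-11.1,2.3,-6.5,11,46,74,1]]' 40; python3 to.py .53 -.02 .035 0 -45;  python3 - <<'E'
from h import *
s=camera('scene')[:,:,::-1]; cv2.imwrite('pics/i_s.png',bright(s))
E
```

```text
time_s: 6.05
position: [0.5315, -0.023, 0.1011]
ee_rot: [0.655, 0.652, 0.269, 0.271]
wrist_force: [-1.2, -0.0, -1.2]
width: 0.0175
[ -0.1   0.3  -0.1   3.  -47.7  45.7]
6.05 [ 0.5315 -0.023   0.1011] [-0.46 -0.23  2.46  1.07  0.36 -1.37] [-1.2 -0.  -1.2] 0.0175
```

View pics/i_s.png

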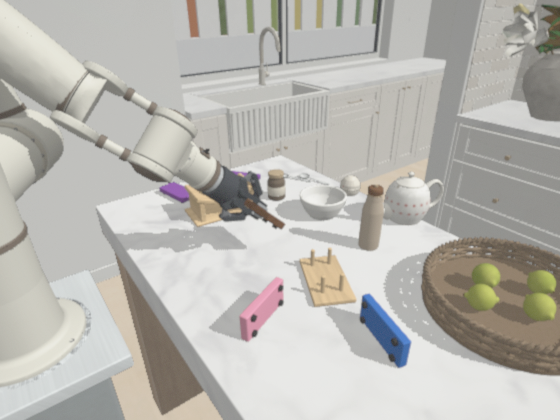

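```bash
python3 to.py .49 -.02 .06 0 -38
```

```text
[  6.8   0.2  -0.2   2.8 -56.9  -0.8]
6.1 [ 0.531  -0.023   0.0995] [-0.46 -0.23  2.46  1.07  0.36 -1.38] [-0.6  1.1 -3.2] 0.0176
```

```bash
python3 -m handwheel '[[3,0,0,1,-20,0,1],[6.8,0,0,3,-40,-1,1],[6.8,0,0,3,-57,-1,1],[6.8,0,0,3,-57,-1,1],[6.8,0,0,3,-57,-1,1]]' 40; python3 to.py .49 -.02 .0265 0 -38
python3 - <<'E'
import numpy as np
for t in (35,38,40):
    c,s=np.cos(np.radians(t)),np.sin(np.radians(t)); print(t,9*s+25.5*c,15*s+19.5*c)
E
```

```text
time_s: 6.6
position: [0.491, -0.0199, 0.0632]
ee_rot: [0.67, 0.667, 0.231, 0.232]
wrist_force: [0.7, 0.2, -1.9]
width: 0.0177
[  0.2   0.2  -0.2  -0.1 -23.5  28.3]
6.6 [ 0.491  -0.0199  0.0632] [-0.47 -0.23  2.5   0.84  0.38 -1.18] [ 0.7  0.2 -1.9] 0.0177
35 26.050565056528708 24.577111408901033
38 25.635227494902335 24.60113182521595
40 25.31922178671279 24.57968078611816
```

```bash
python3 -m handwheel '[[0,0,0,0,-10,13,1],[0,0,0,0,-20,26,1],[0,0,0,0,-22,28,1],[0,0,0,0,-22,28,1],[0,0,0,0,-22,28,1]]' 40; python3 to.py .49 -.02 .0256 0 -38
python3 - <<'E'
from h import *
s=camera('scene')[:,:,::-1]; crop(s,200,160,120,90,6.5,'pics/j_s.png')
E
```

```text
time_s: 7.1
position: [0.4925, -0.0206, 0.029]
ee_rot: [0.669, 0.667, 0.231, 0.233]
wrist_force: [0.2, -0.7, -1.1]
width: 0.0175
[ 0.3  0.2 -0.1  0.6 -4.1  1.1]
7.1 [ 0.4925 -0.0206  0.029 ] [-0.47 -0.1   2.49  1.14  0.31 -1.5 ] [ 0.2 -0.7 -1.1] 0.0175
```

View pics/j_s.png

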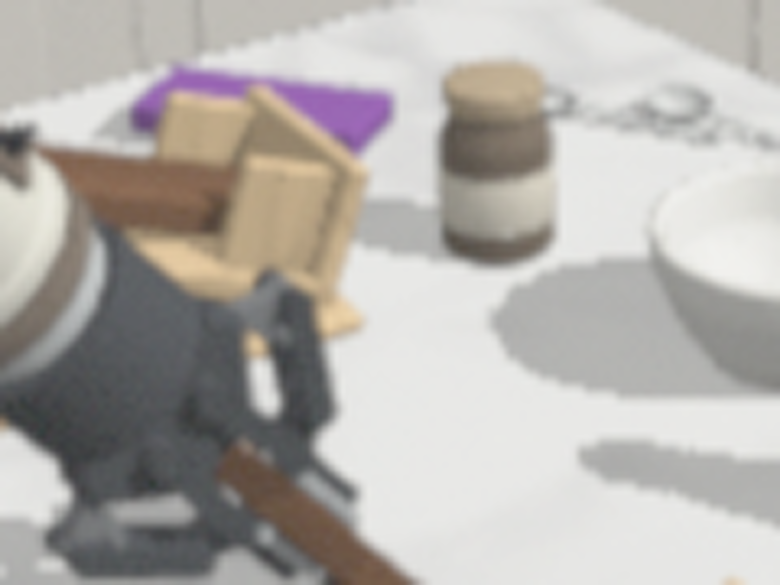

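```bash
python3 -m handwheel '[[0,0,0,0,-1.2,1.5,1],[0,0,0,0,-2.5,3.1,1],[0,0,0,0,-2.5,3.1,1]]' 40; python3 to.py .49 -.02 .0256 0 -38
```

```text
time_s: 7.45
position: [0.4929, -0.0206, 0.0254]
ee_rot: [0.669, 0.666, 0.232, 0.234]
wrist_force: [0.4, 0.2, 2.6]
width: 0.0172
[ 0.4  0.2 -0.1  0.6 -2.1 -2. ]
7.45 [ 0.4929 -0.0206  0.0254] [-0.47 -0.09  2.49  1.19  0.3  -1.55] [0.4 0.2 2.6] 0.0172
```

```bash
python3 -m handwheel '[[0,0,0,0,0,0,0.4],[0,0,0,0,0,0,0.25],[0,0,0,0,0,0,0.2],[0,0,0,0,0,0,0.2]]' 40
python3 - <<'E'
from h import *
o=ctrl.get_obs();print(o['wrist_force'],o['width'],o['position'])
s=camera('scene')[:,:,::-1]; crop(s,200,180,120,90,6.5,'pics/k_s.png'); w=camera('wrist')[:,:,::-1]; cv2.imwrite('pics/k_w.png',bright(w))
E
```

```text
time_s: 7.85
position: [0.4916, -0.0202, 0.0242]
ee_rot: [0.669, 0.667, 0.231, 0.233]
wrist_force: [-0.2, -0.3, -0.4]
width: 0.0338
[-0.22839613 -0.30969415 -0.43751813] 0.033797059520242756 [ 0.49161969 -0.02022112  0.02417456]
```

View pics/k_s.png

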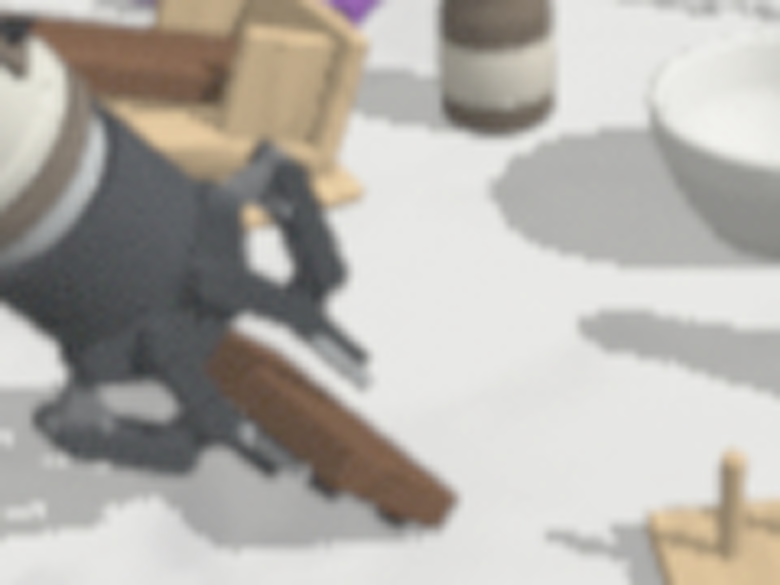

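View pics/k_w.png

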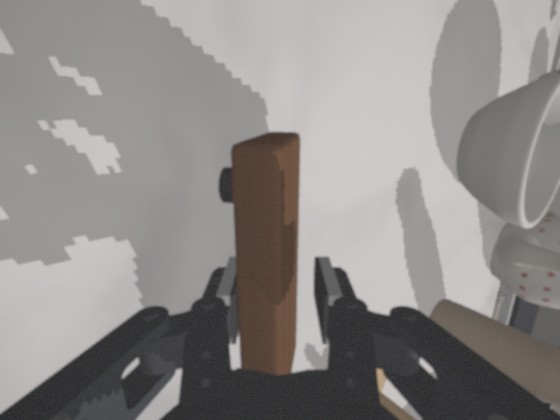

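The board rests on the lower finger with its lower edge on the worktop. I'll draw the fingers back toward the robot.

```bash
python3 -m handwheel '[[0,0,0,0,-8,-6,0.2],[0,0,0,0,-16,-12.5,0.2],[0,0,0,0,-24,-18.5,0.2],[0,0,0,0,-31.5,-25,0.2],[0,0,0,0,-31.5,-25,0.2]]' 40
python3 - <<'E'
from h import *
o=ctrl.get_obs();print(o['wrist_force'],o['width'],o['position'],o['joints'].round(2))
s=camera('scene')[:,:,::-1]; crop(s,200,180,120,90,6.5,'pics/l_s.png')
E
```

```text
time_s: 8.45
position: [0.4506, -0.0198, 0.024]
ee_rot: [0.669, 0.667, 0.231, 0.232]
wrist_force: [-0.0, -0.5, -0.4]
width: 0.0342
[-0.01474234 -0.54076973 -0.43831907] 0.03422022259824431 [ 0.45057587 -0.01977188  0.02397504] [-0.55 -0.23  2.62  1.12  0.36 -1.53]
```

View pics/l_s.png

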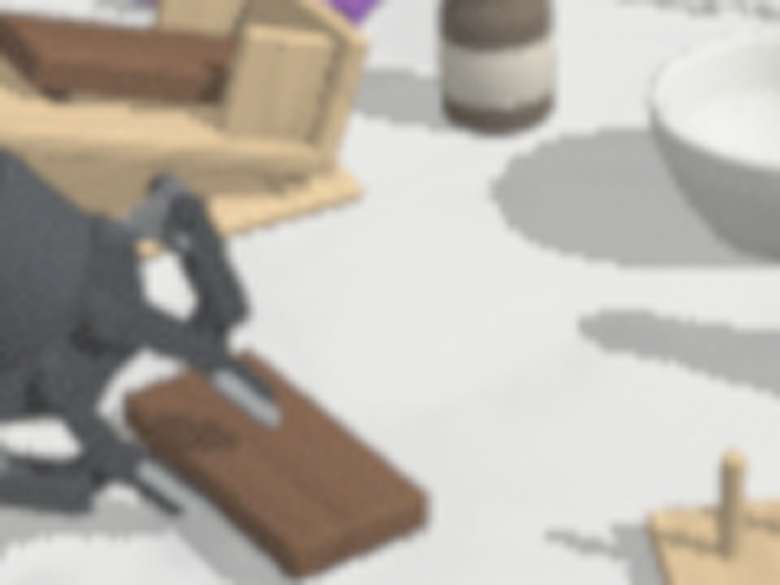

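```bash
python3 -m handwheel '[[0,0,0,0,0,-12,0.2],[0,0,0,0,5,-32,0.2],[0,0,0,0,16,-60,0.2],[0,0,0,0,30,-82,0],[0,0,0,0,30,-82,0]]' 40
python3 - <<'E'
from h import *
o=ctrl.get_obs();print(o['wrist_force'],o['width'],o['position'],o['joints'].round(2))
s=camera('scene')[:,:,::-1]; crop(s,200,180,120,90,6.5,'pics/m_s.png')
t=camera('top')[:,:,::-1]; cv2.imwrite('pics/m_t.png',bright(t))
E
```

```text
time_s: 9.0
position: [0.4275, -0.022, 0.1137]
ee_rot: [0.667, 0.666, 0.232, 0.239]
wrist_force: [0.7, -0.7, -0.1]
width: 0.0429
[ 0.74780796 -0.69520928 -0.13885504] 0.04287486047222202 [ 0.42751414 -0.02196957  0.11373895] [-0.61 -0.76  2.69  0.57  0.71 -0.96]
```

View pics/m_s.png

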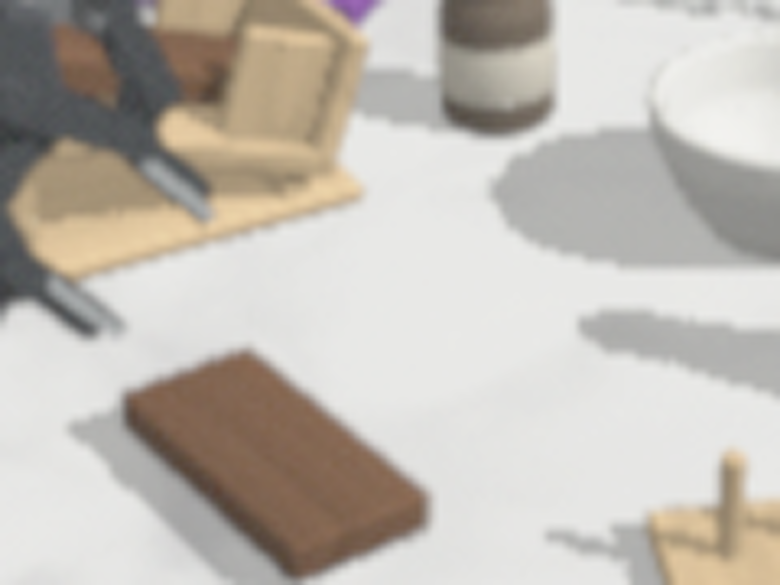

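View pics/m_t.png

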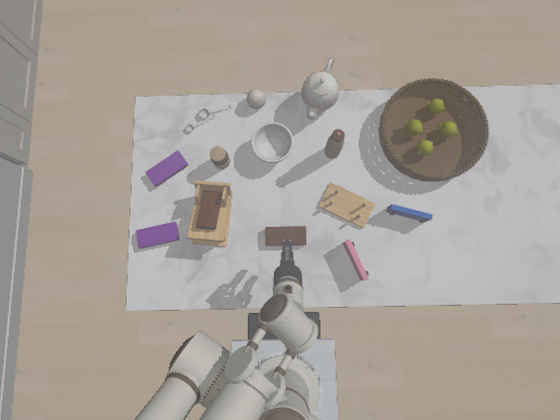

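The board lies flat on its feet: scene-crop top-face corners are at (125,400), (248,350), (428,497) and (297,570). Now I'll straighten the tool above it and measure its pose.

```bash
python3 - <<'E'
from h import *
np.set_printoptions(precision=4,suppress=True)
M=np.array([onz('scene',(200+x/6.5,180+y/6.5),.024) for x,y in [(125,400),(248,350),(428,497),(297,570)]])
print(M,M.mean(0)); 
e=(M[2]+M[3]-M[0]-M[1])/2; print(np.linalg.norm(e),np.degrees(np.arctan2(e[1],e[0])),np.linalg.norm(M[0]-M[1]),np.linalg.norm(M[2]-M[3]))
E
python3 to.py .45 -.02 .2 0
```

```text
[[ 0.4381  0.0362  0.024 ]
 [ 0.4944  0.0384  0.024 ]
 [ 0.494  -0.0874  0.024 ]
 [ 0.4333 -0.0955  0.024 ]] [ 0.4649 -0.0271  0.024 ]
0.12883975866176955 -91.15472977030359 0.05641062383938297 0.06130699023562517
[ 38.4   0.2  -0.1  -0.   76.4 -56.3]
9.1 [ 0.4251 -0.0201  0.1084] [-0.61 -0.75  2.69  0.57  0.71 -0.96] [-0.7 -0.2 -0.5] 0.0425
```

```bash
python3 -m handwheel '[[38.4,0,0,0,76,-56,-1],[38.4,0,0,0,76,-56,-1],[38.4,0,0,0,76,-56,-1],[38.4,0,0,0,76,-56,-1],[38.4,0,0,0,76,-56,-1]]' 40
python3 - <<'E'
from h import *
import json
for i in range(2):
    o=ctrl.get_obs(); im=camera('wrist')[:,:,::-1]
    print(o['position'],o['joints'].round(2),o['ee_rot'].round(3))
json.dump({k:np.array(o[k]).tolist() for k in('position','ee_rot')},open('w3.json','w'))
cv2.imwrite('pics/n_w.png',bright(im))
E
```

```text
time_s: 9.6
position: [0.4505, -0.0191, 0.1965]
ee_rot: [0.708, 0.707, -0.003, -0.004]
wrist_force: [0.3, -0.4, -0.8]
width: 0.0855
[ 0.45050116 -0.01905761  0.19652436] [-0.31 -0.14  1.96 -0.    1.32 -0.31] [ 0.708  0.707 -0.003 -0.004]
[ 0.45120666 -0.01926918  0.19500642] [-0.31 -0.13  1.96 -0.    1.32 -0.31] [ 0.708  0.706 -0.005 -0.006]
```

View pics/n_w.png

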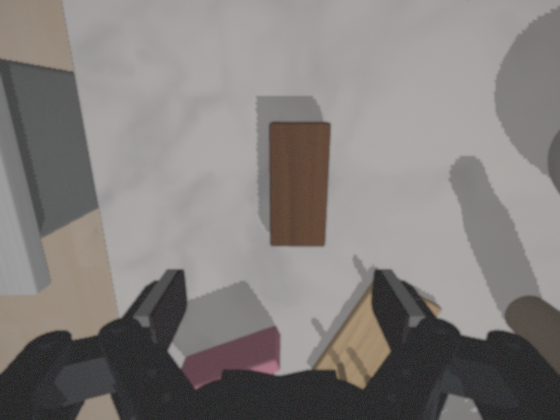

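```bash
python3 - <<'E'
from h import *
import json
np.set_printoptions(precision=4,suppress=True)
o=json.load(open('w3.json'))
M=np.array([onz('wrist',p,.024,o) for p in [(270,123),(330,123),(325.5,245),(271,245)]])
print(M,M.mean(0)); e=(M[2]+M[3]-M[0]-M[1])/2; print(np.linalg.norm(e),np.degrees(np.arctan2(e[1],e[0])),np.linalg.norm(M[0]-M[1]),np.linalg.norm(M[2]-M[3]))
E
python3 to.py .465 -.014 .06 -1.5
```

```text
[[ 0.4417  0.045   0.024 ]
 [ 0.4982  0.045   0.024 ]
 [ 0.4992 -0.0798  0.024 ]
 [ 0.4415 -0.0801  0.024 ]] [ 0.4701 -0.0175  0.024 ]
0.12493643013636152 -89.81079184622789 0.056509455750126635 0.057762400537546624
[-6.000e-01 -1.000e-01  1.400e+00  4.700e+00  1.580e+01  1.346e+02]
9.7 [ 0.4505 -0.019   0.1947] [-0.31 -0.13  1.97 -0.    1.32 -0.31] [-0.5 -0.3  0.2] 0.0853
```

```bash
python3 to.py .469 -.011 .06 -0.3
```

```text
[-6.000e-01 -1.000e-01  2.000e-01  7.700e+00  1.980e+01  1.345e+02]
9.7 [ 0.4505 -0.019   0.1947] [-0.31 -0.13  1.97 -0.    1.32 -0.31] [-0.5 -0.3  0.2] 0.0853
```

```bash
python3 -m handwheel '[[-0.6,0,0.2,8,20,45,-1],[-0.6,0,0.2,8,20,90,-1],[-0.6,0,0.2,8,20,130,-1],[-0.6,0,0.2,8,20,134,-1],[-0.6,0,0.2,8,20,134,-1]]' 40
python3 - <<'E'
from h import *
o=ctrl.get_obs(); im=camera('wrist')[:,:,::-1]; s=camera('scene')[:,:,::-1]
print(o['position'],o['joints'].round(2),o['ee_rot'].round(3))
cv2.imwrite('pics/o_w.png',bright(im)); crop(s,190,150,120,90,6.5,'pics/o_s.png')
E
```

```text
time_s: 10.2
position: [0.4674, -0.0115, 0.0631]
ee_rot: [0.71, 0.704, 0.002, 0.002]
wrist_force: [-0.6, 0.2, 0.3]
width: 0.0848
[ 0.46737337 -0.01152141  0.06305831] [-0.29  0.09  2.04  0.    1.01 -0.28] [0.71  0.704 0.002 0.002]
```

View pics/o_w.png

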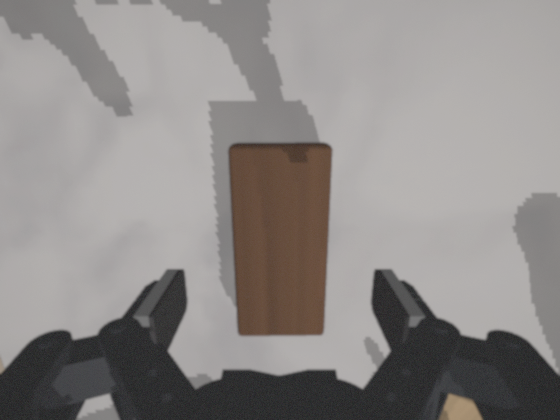

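View pics/o_s.png

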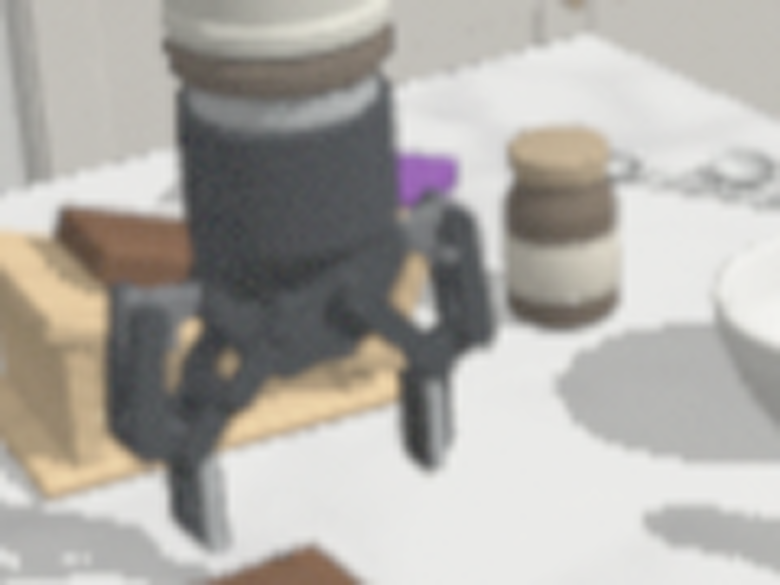

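```bash
python3 - <<'E'
from h import *
o=ctrl.get_obs(); Rm=R.from_quat(o['ee_rot']).as_matrix()
for p in [(280.5,145),(280,335),(280,270)]:
    q=onz('wrist',p,.024,o); print(q.round(4),(Rm.T@(q-o['position'])*1e3).round(1))
E
python3 to.py .4685 -.011 .006 0
```

```text
[0.4733 0.0449 0.024 ] [57.4  2.  42. ]
[ 0.4722 -0.0839  0.024 ] [-71.3   1.9  42.3]
[ 0.4725 -0.0339  0.024 ] [-21.4   1.9  42.2]
[ 0.7  0.1 -0.4  1.5 -2.5 60.1]
10.3 [ 0.4703 -0.0124  0.0661] [-0.29  0.09  2.03  0.    1.01 -0.28] [ 0.8 -0.3  0.6] 0.0853
```

```bash
python3 -m handwheel '[[0.5,0,0,0,0,20,-1],[0.5,0,0,0,0,40,-1],[0.5,0,0,0,0,55,-1],[0.5,0,0,0,0,60,-1],[0.5,0,0,0,0,60,-1]]' 40
python3 - <<'E'
from h import *
o=ctrl.get_obs(); im=camera('wrist')[:,:,::-1]; s=camera('scene')[:,:,::-1]
print(o['position'],o['joints'].round(2),o['ee_rot'].round(3),o['wrist_force'])
cv2.imwrite('pics/p_w.png',bright(im)); crop(s,190,170,120,90,6.5,'pics/p_s.png')
E
```

```text
time_s: 10.8
position: [0.4705, -0.0124, 0.0055]
ee_rot: [0.71, 0.704, -0.0, 0.001]
wrist_force: [0.4, -0.3, 0.5]
width: 0.0856
[ 0.47046234 -0.01243951  0.00548398] [-0.28  0.21  2.04 -0.    0.89 -0.27] [ 0.71   0.704 -0.     0.001] [ 0.372573   -0.25452409  0.54480389]
```

View pics/p_w.png

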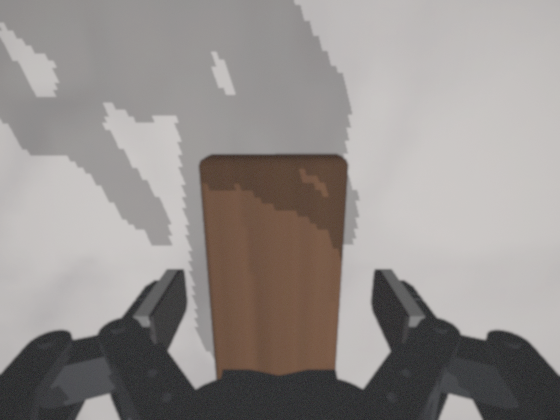

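View pics/p_s.png

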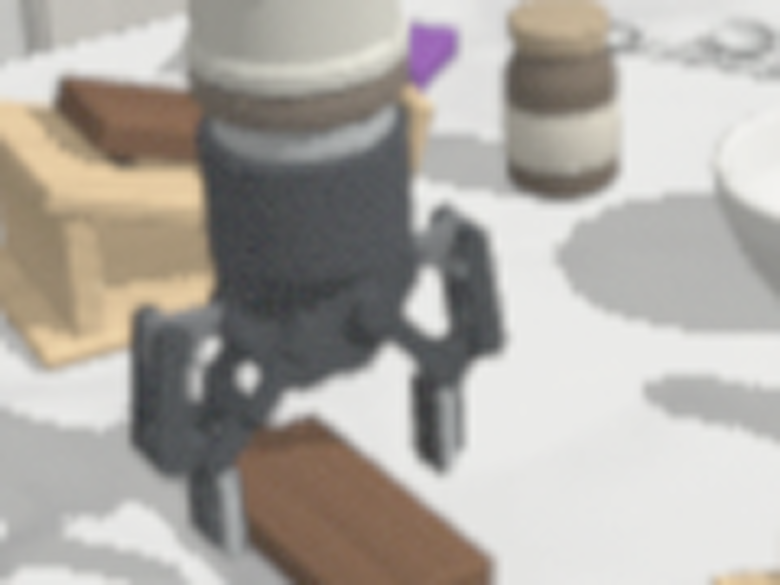

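```bash
python3 -m handwheel '[[0,0,0,0,-1.5,4,-1],[0,0,0,0,-1.5,4,-0.6],[0,0,0,0,-1.5,4,0],[0,0,0,0,-1.5,4,0.3],[0,0,0,0,-1.5,4,0.3]]' 50; python3 -m handwheel '[[0,0,0,0,0,0,0.6],[0,0,0,0,0,0,0.6],[0,0,0,0,0,0,0.6]]' 50;python3 - <<'E'
from h import *
o=ctrl.get_obs(); im=camera('wrist')[:,:,::-1]; s=camera('scene')[:,:,::-1]
print(o['position'],o['joints'].round(2),o['ee_rot'].round(3),o['wrist_force'])
cv2.imwrite('pics/q_w.png',bright(im)); crop(s,190,170,120,90,6.5,'pics/q_s.png')
E
```

```text
time_s: 11.4
position: [0.4684, -0.0123, 0.0009]
ee_rot: [0.71, 0.704, -0.0, 0.001]
wrist_force: [-1.1, 0.9, 5.8]
width: 0.0591
time_s: 11.7
position: [0.4684, -0.0122, 0.0009]
ee_rot: [0.71, 0.704, -0.0, 0.001]
wrist_force: [-2.2, 0.3, 5.0]
width: 0.0592
[ 0.468423   -0.01224664  0.00088503] [-0.28  0.22  2.04 -0.    0.88 -0.28] [ 0.71   0.704 -0.     0.001] [-2.2240078   0.27939718  4.96623123]
```

View pics/q_w.png

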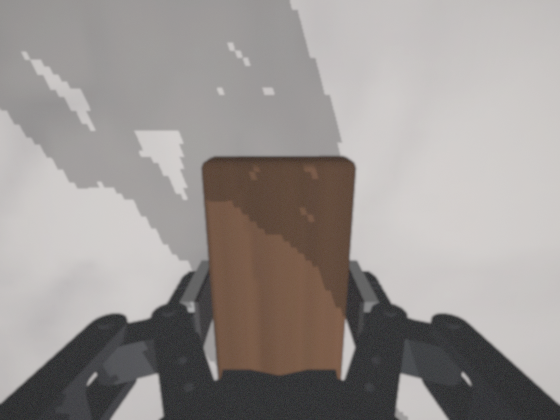

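View pics/q_s.png

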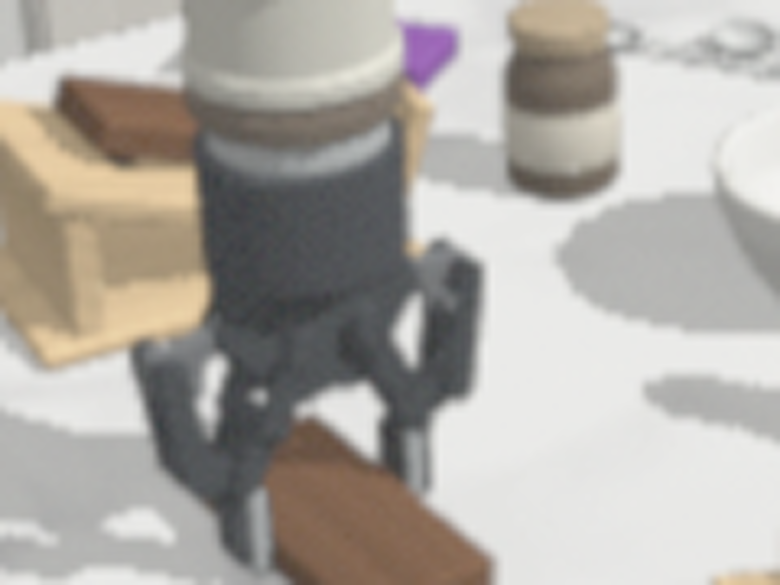

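The board is gripped across its long sides (opening 59 mm, fingers at u 210 and 350). Next I'll lift it and measure where it sits in the hand.

```bash
python3 - <<'E'
from h import *
o=ctrl.get_obs(); Rm=R.from_quat(o['ee_rot']).as_matrix()
for p in [(203,160),(355,160),(279,157)]:
    q=onz('wrist',p,.024,o); print(q.round(4),(Rm.T@(q-o['position'])*1e3).round(1))
E
python3 -m handwheel '[[0,0,0,0,0,-10,0.6],[0,0,0,0,0,-40,0.6],[0,0,0,0,0,-80,0.6],[0,0,0,0,0,-125,0.6],[0,0,0,0,0,-150,0.6]]' 50
python3 - <<'E'
from h import *
o=ctrl.get_obs(); im=camera('wrist')[:,:,::-1]; s=camera('scene')[:,:,::-1]
print(o['position'],o['joints'].round(2),o['ee_rot'].round(3),o['wrist_force'])
cv2.imwrite('pics/r_w.png',bright(im)); crop(s,190,110,120,90,6.5,'pics/r_s.png')
E
```

```text
[0.442  0.0469 0.024 ] [ 59.  -26.9 -23.2]
[0.498  0.0465 0.024 ] [ 59.   29.1 -23.2]
[0.47   0.0478 0.024 ] [ 60.1   1.1 -23.2]
time_s: 12.3
position: [0.4693, -0.0122, 0.1542]
ee_rot: [0.71, 0.704, 0.001, 0.002]
wrist_force: [1.1, -0.1, -2.5]
width: 0.059
[ 0.46934215 -0.01224198  0.15424624] [-0.28 -0.05  1.97 -0.    1.21 -0.28] [0.71  0.704 0.001 0.002] [ 1.12457804 -0.07454492 -2.4706775 ]
```

View pics/r_w.png

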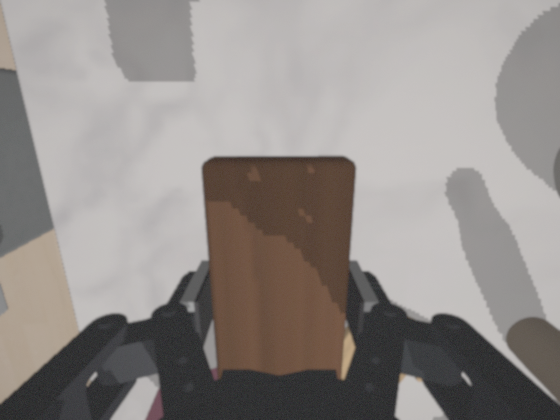

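View pics/r_s.png

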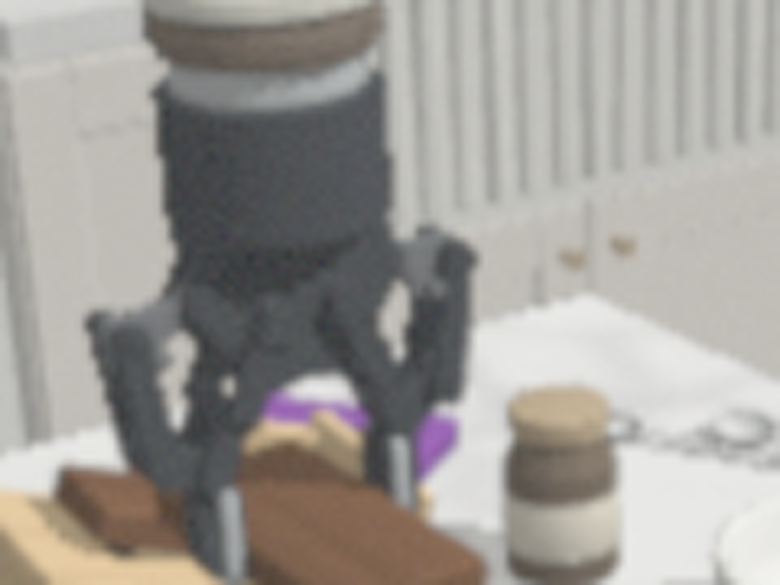

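```bash
cat > st.py <<'E'
import sys
from to import *
S=np.array([.607,.2045,.028]); yaw=np.radians(-7.2)
SR=R.from_euler('zy',[yaw,np.radians(20)]).as_matrix()
TR=np.c_[-SR[:,0],SR[:,1],-SR[:,2]]
if __name__=='__main__':
    a=np.array([float(v) for v in sys.argv[1:4]])/1e3
    o=ctrl.get_obs(); print('target',(S+SR@a).round(4),'delta',delta(S+SR@a,TR,o).tolist())
    Rm=R.from_quat(o['ee_rot']).as_matrix()
    print('tcp in stop mm',(SR.T@(o['position']-S)*1e3).round(1),'t',o['time_s'],'q',o['joints'].round(2),'F stop',(SR.T@o['wrist_force']).round(1),'w',round(o['width'],4))
E
python3 st.py -110 0 90
```

```text
target [0.5352 0.2183 0.1499] delta [16.7, 14.9, -82.3, 231.5, 62.6, 4.7]
tcp in stop mm [-142.8 -237.    72.7] t 12.4 q [-0.28 -0.05  1.97 -0.    1.21 -0.28] F stop [ 1.3 -0.6 -0.6] w 0.0591
```

```bash
python3 -m handwheel '[[16.7,14.9,-82.3,231,63,-30,0.6],[16.7,14.9,-82.3,231,63,-30,0.6],[16.7,14.9,-82.3,231,63,-30,0.6],[16.7,14.9,-82.3,231,63,-30,0.6],[16.7,14.9,-82.3,231,63,-30,0.6]]' 50; python3 st.py -110 0 90
```

```text
time_s: 12.9
position: [0.532, 0.2209, 0.1784]
ee_rot: [0.408, 0.907, -0.006, -0.098]
wrist_force: [1.1, -0.9, -2.1]
width: 0.0589
target [0.5352 0.2183 0.1499] delta [8.0, 6.7, -40.5, -8.9, 3.3, 27.2]
tcp in stop mm [-123.     1.   115.7] t 12.9 q [ 0.13  0.32  1.52  0.09  1.47 -0.61] F stop [ 1.9 -0.7 -1.6] w 0.0589
```

```bash
python3 -m handwheel '[[8,6.7,-40.5,-9,3,10,0.6],[8,6.7,-40.5,-9,3,10,0.6],[8,6.7,-40.5,-9,3,20,0.6],[8,6.7,-40.5,-9,3,27,0.6],[8,6.7,-40.5,-9,3,27,0.6]]' 50; python3 st.py -110 0 90
python3 - <<'E'
from h import *
im=camera('wrist')[:,:,::-1]; s=camera('scene')[:,:,::-1];t=camera('top')[:,:,::-1]
cv2.imwrite('pics/s_w.png',bright(im)); crop(s,150,110,140,110,5.5,'pics/s_s.png'); crop(t,160,130,120,120,5,'pics/s_t.png')
E
```

```text
time_s: 13.4
position: [0.5341, 0.2153, 0.1482]
ee_rot: [0.062, 0.983, -0.011, -0.175]
wrist_force: [-0.1, -0.5, -1.2]
width: 0.0593
target [0.5352 0.2183 0.1499] delta [-0.0, -0.2, -0.1, -0.1, 3.0, -2.0]
tcp in stop mm [-110.2   -3.    88. ] t 13.4 q [ 0.15  0.5   1.38  0.05  1.61 -1.3 ] F stop [ 0.4 -0.5 -1.2] w 0.0593
```

View pics/s_w.png

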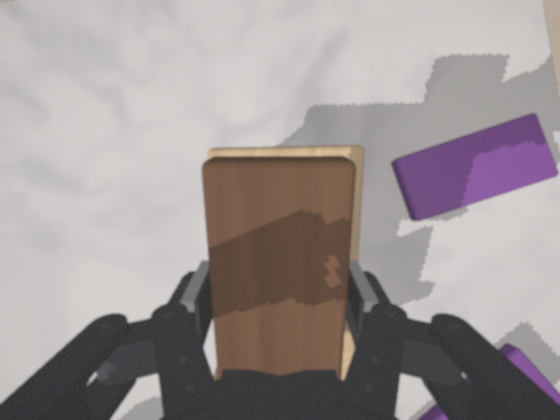

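View pics/s_s.png

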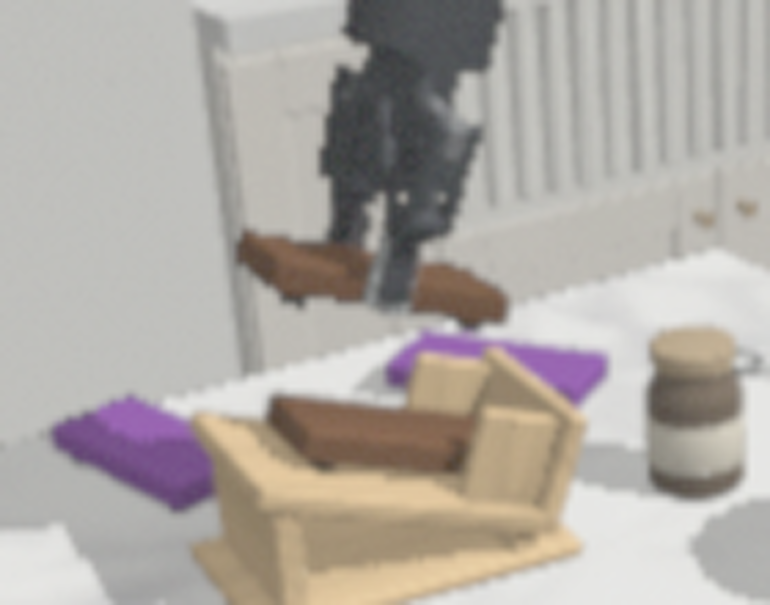

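View pics/s_t.png

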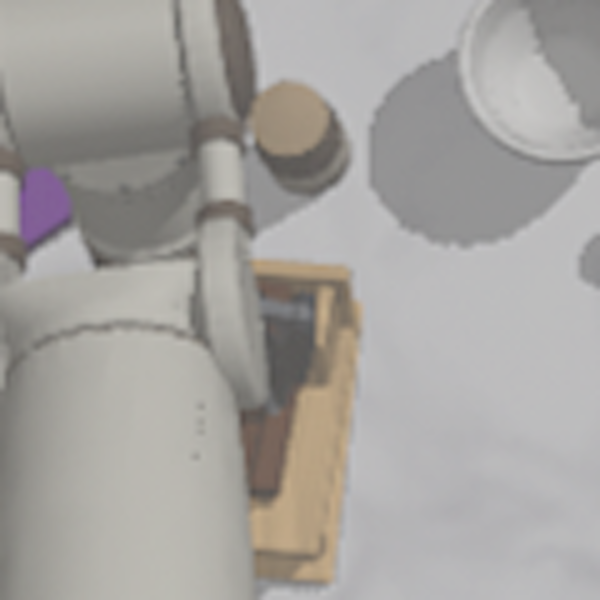

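```bash
python3 -m handwheel '[[0,0,0,-5,4.5,15,0.6],[0,0,0,-10,4.5,35,0.6],[0,0,0,-10,4.5,48,0.6],[0,0,0,-10,4.5,48,0.6],[0,0,0,-10,4.5,48,0.6]]' 50; python3 st.py -100 0 40
python3 - <<'E'
from h import *
im=camera('wrist')[:,:,::-1]; s=camera('scene')[:,:,::-1];t=camera('top')[:,:,::-1]
cv2.imwrite('pics/t_w.png',bright(im)); crop(s,160,140,120,90,6.5,'pics/t_s.png')
E
```

```text
time_s: 14.05
position: [0.5294, 0.2189, 0.1029]
ee_rot: [0.065, 0.983, -0.011, -0.172]
wrist_force: [1.0, -1.1, -2.1]
width: 0.0588
target [0.5275 0.217  0.0995] delta [0.1, 0.2, -0.4, 0.4, -2.0, 3.9]
tcp in stop mm [-99.6   2.   43.9] t 14.05 q [ 0.15  0.53  1.42  0.05  1.53 -1.3 ] F stop [ 1.8 -0.9 -1.6] w 0.0588
```

View pics/t_w.png

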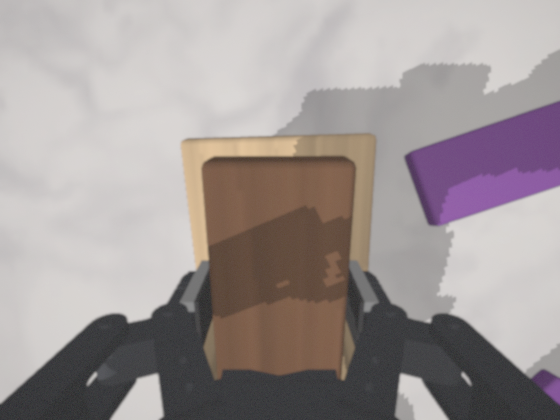

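View pics/t_s.png

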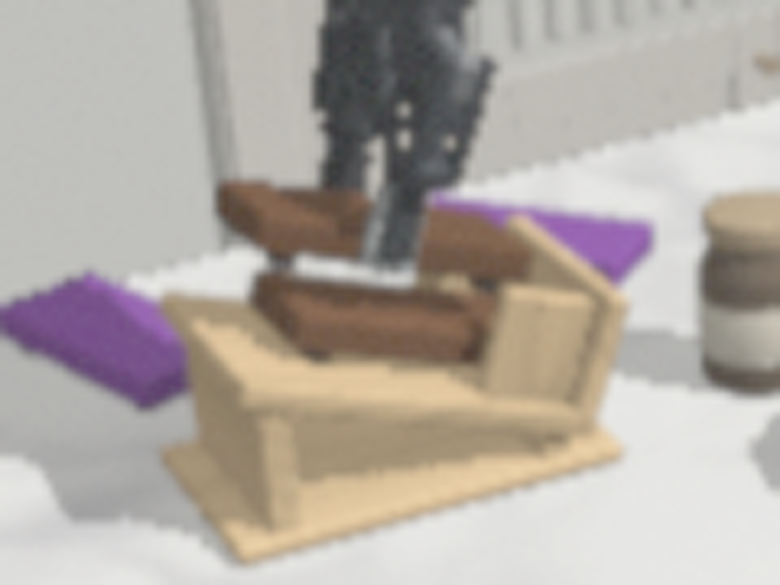

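```bash
python3 -m handwheel '[[0,0,-1.2,0,-0.5,5,0.6],[0,0,-1.2,0,-0.5,10,0.6],[0,0,-1.2,0,-0.5,14,0.6],[0,0,-1.2,0,-0.5,14,0.6]]' 50; python3 st.py -76 0 30
python3 - <<'E'
from h import *
s=camera('scene')[:,:,::-1]
crop(s,160,140,120,90,6.5,'pics/u_s.png')
E
```

```text
time_s: 14.6
position: [0.5246, 0.2184, 0.0894]
ee_rot: [0.055, 0.984, -0.009, -0.172]
wrist_force: [0.2, -0.2, -2.3]
width: 0.0593
target [0.5464 0.214  0.082 ] delta [0.1, 0.2, 0.8, -23.4, -1.8, -0.4]
tcp in stop mm [-99.4   1.5  29.5] t 14.6 q [ 0.15  0.54  1.45  0.05  1.5  -1.32] F stop [ 1.  -0.  -2.1] w 0.0593
```

View pics/u_s.png

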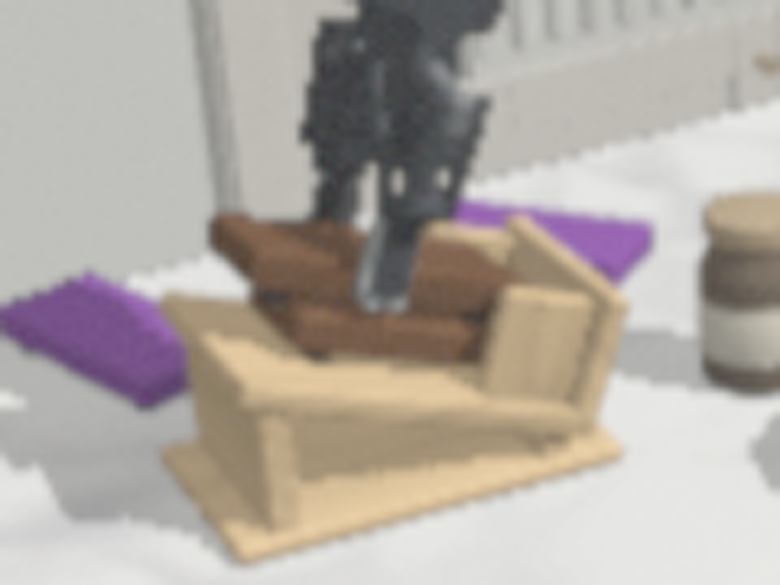

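```bash
python3 -m handwheel '[[0,0,0,-6,0,-1,0.6],[0,0,0,-12,0,-1,0.6],[0,0,0,-17,0,-1,0.6],[0,0,0,-17,0,-1,0.6]]' 50; python3 st.py -76 0 30
python3 - <<'E'
from h import *
s=camera('scene')[:,:,::-1]
crop(s,160,140,120,90,6.5,'pics/v_s.png')
t=camera('top')[:,:,::-1];crop(t,180,160,80,90,6.5,'pics/v_t.png')
E
```

```text
time_s: 15.05
position: [0.5417, 0.2163, 0.0846]
ee_rot: [0.055, 0.984, -0.009, -0.172]
wrist_force: [0.5, 0.1, -1.6]
width: 0.0591
target [0.5464 0.214  0.082 ] delta [0.1, 0.2, 0.8, -5.6, -1.7, 0.9]
tcp in stop mm [-81.6   1.6  30.9] t 15.05 q [ 0.15  0.58  1.4   0.05  1.51 -1.33] F stop [ 1.   0.3 -1.3] w 0.0591
```

View pics/v_s.png

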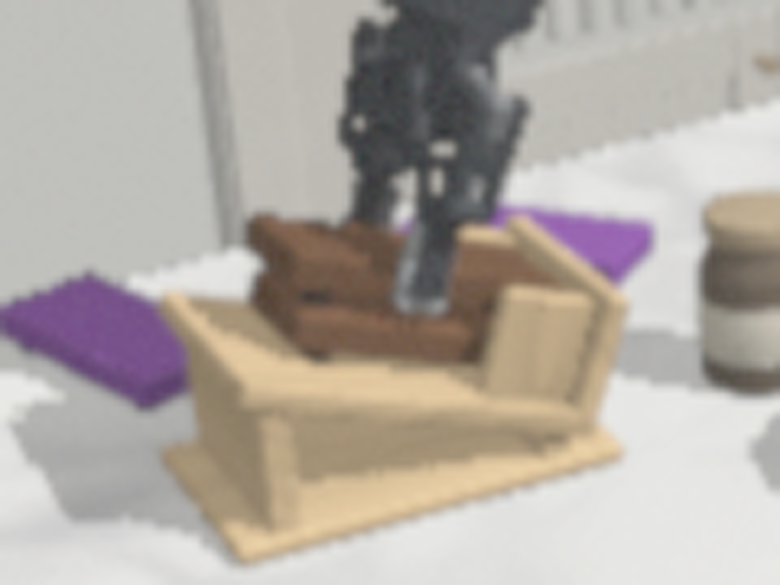

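View pics/v_t.png

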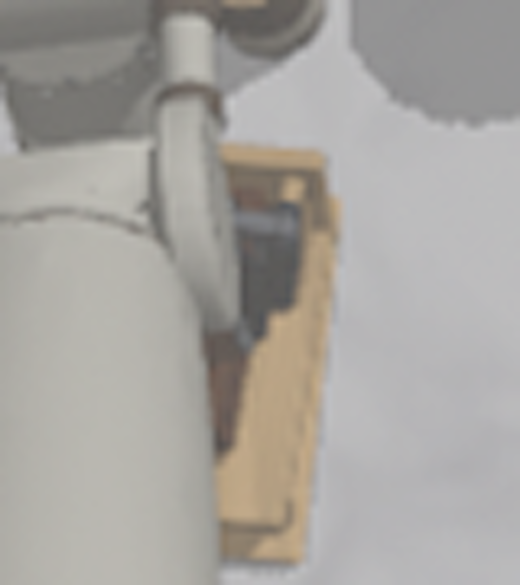

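```bash
python3 -m handwheel '[[0,0,0,-1.5,0,0,0.6],[0,0,0,-3,0,0,0.6],[0,0,0,-3,0,0,0.6]]' 50; python3 st.py -76 0 30;  python3 -m handwheel '[[0,0,0,-1,0,0,0.6],[0,0,0,-2,0,0,0.6],[0,0,0,-2,0,0,0.6]]' 50; python3 st.py -76 0 30
```

```text
time_s: 15.45
position: [0.544, 0.2162, 0.084]
ee_rot: [0.055, 0.984, -0.009, -0.172]
wrist_force: [0.5, -0.0, -2.1]
width: 0.0594
target [0.5464 0.214  0.082 ] delta [0.1, 0.2, 0.9, -3.2, -1.8, 1.1]
tcp in stop mm [-79.3   1.8  31.1] t 15.45 q [ 0.15  0.59  1.39  0.05  1.51 -1.33] F stop [ 1.2  0.1 -1.8] w 0.0594
time_s: 15.75
position: [0.5458, 0.216, 0.0833]
ee_rot: [0.055, 0.984, -0.009, -0.172]
wrist_force: [-0.8, 0.2, -2.0]
width: 0.0588
target [0.5464 0.214  0.082 ] delta [0.1, 0.2, 0.8, -1.2, -1.8, 1.1]
tcp in stop mm [-77.2   1.8  31.1] t 15.75 q [ 0.14  0.59  1.38  0.05  1.51 -1.33] F stop [-0.1  0.2 -2.2] w 0.0588
```

```bash
python3 -m handwheel '[[0,0,0,-1,0,0,0.6],[0,0,0,-2,0,0,0.6],[0,0,0,-2,0,0,0.6]]' 50; python3 st.py -76 0 30;  python3 -m handwheel '[[0,0,0,-1,0,0,0.6],[0,0,0,-2,0,0,0.6],[0,0,0,-2,0,0,0.6]]' 50; python3 st.py -76 0 30
```

```text
time_s: 16.05
position: [0.5477, 0.2158, 0.0826]
ee_rot: [0.055, 0.984, -0.009, -0.172]
wrist_force: [-0.6, 0.0, -1.7]
width: 0.0589
target [0.5464 0.214  0.082 ] delta [0.1, 0.2, 0.8, 0.8, -1.8, 1.1]
tcp in stop mm [-75.2   1.8  31.1] t 16.05 q [ 0.14  0.6   1.38  0.05  1.51 -1.33] F stop [ 0.1  0.  -1.8] w 0.0589
time_s: 16.35
position: [0.5495, 0.2156, 0.082]
ee_rot: [0.055, 0.984, -0.009, -0.172]
wrist_force: [-0.4, -1.4, -1.5]
width: 0.0591
target [0.5464 0.214  0.082 ] delta [0.1, 0.2, 0.8, 2.7, -1.9, 1.0]
tcp in stop mm [-73.3   1.9  31. ] t 16.35 q [ 0.14  0.6   1.37  0.05  1.51 -1.33] F stop [ 0.3 -1.3 -1.5] w 0.0591
```

Run:
```python
from h import *
s=camera('scene')[:,:,::-1]
crop(s,185,160,90,65,8.5,'pics/x_s.png')
```

```text
(no output)
```

View pics/x_s.png

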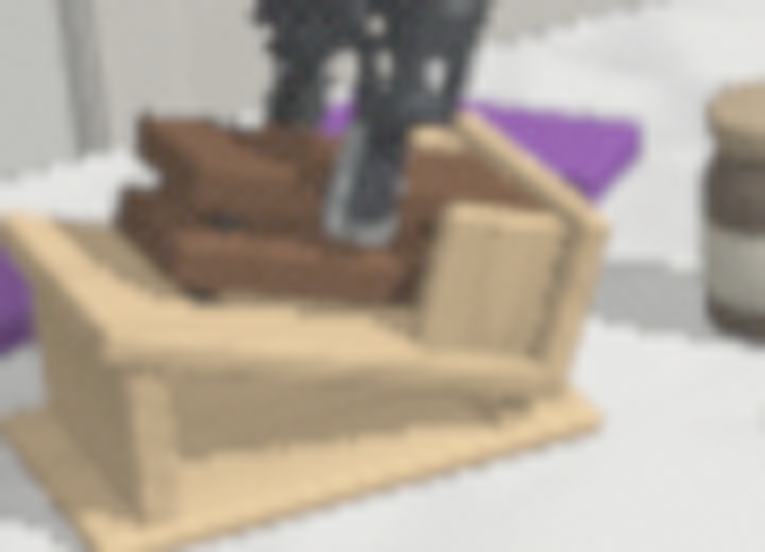

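Run:
```python
from h import *
import st
for dx in (-12,-8,-4,0,4,8):
  for z in (48,52):
    a=proj('scene',[st.S+st.SR@(np.array([-131,30,24])/1e3),st.S+st.SR@(np.array([-131+dx,30,z])/1e3),st.S+st.SR@(np.array([-131,-30,24])/1e3),st.S+st.SR@(np.array([-131+dx,-30,z])/1e3)])
    print(dx,z,((a-[185,160])*8.5).round(0).tolist())
```

```text
-12 48 [[119.0, 188.0], [100.0, 116.0], [180.0, 246.0], [161.0, 171.0]]
-12 52 [[119.0, 188.0], [102.0, 104.0], [180.0, 246.0], [164.0, 160.0]]
-8 48 [[119.0, 188.0], [111.0, 117.0], [180.0, 246.0], [173.0, 173.0]]
-8 52 [[119.0, 188.0], [114.0, 106.0], [180.0, 246.0], [175.0, 161.0]]
-4 48 [[119.0, 188.0], [122.0, 119.0], [180.0, 246.0], [184.0, 174.0]]
-4 52 [[119.0, 188.0], [125.0, 107.0], [180.0, 246.0], [187.0, 162.0]]
0 48 [[119.0, 188.0], [134.0, 120.0], [180.0, 246.0], [196.0, 176.0]]
0 52 [[119.0, 188.0], [136.0, 109.0], [180.0, 246.0], [198.0, 164.0]]
4 48 [[119.0, 188.0], [145.0, 122.0], [180.0, 246.0], [207.0, 177.0]]
4 52 [[119.0, 188.0], [147.0, 110.0], [180.0, 246.0], [210.0, 165.0]]
8 48 [[119.0, 188.0], [156.0, 123.0], [180.0, 246.0], [219.0, 178.0]]
8 52 [[119.0, 188.0], [158.0, 112.0], [180.0, 246.0], [221.0, 167.0]]
```

```bash
python3 -m handwheel '[[0,0,0,-0.7,0,0,0.6],[0,0,0,-1.5,0,0,0.6],[0,0,0,-1.5,0,0,0.6]]' 50; python3 st.py -76 0 30;  python3 -m handwheel '[[0,0,0,-0.7,0,0,0.6],[0,0,0,-1.5,0,0,0.6],[0,0,0,-1.5,0,0,0.6]]' 50; python3 st.py -76 0 30
```

```text
time_s: 16.7
position: [0.5495, 0.2155, 0.0819]
ee_rot: [0.054, 0.983, -0.009, -0.174]
wrist_force: [-6.9, -1.2, 3.0]
width: 0.0592
target [0.5464 0.214  0.082 ] delta [0.1, -0.0, 0.9, 2.7, -1.8, 1.0]
tcp in stop mm [-73.3   1.8  31. ] t 16.7 q [ 0.14  0.6   1.37  0.05  1.52 -1.33] F stop [-7.3 -2.2  0.5] w 0.0592
time_s: 17.0
position: [0.5495, 0.2155, 0.0819]
ee_rot: [0.054, 0.983, -0.009, -0.175]
wrist_force: [-12.1, -0.8, 6.5]
width: 0.0588
target [0.5464 0.214  0.082 ] delta [0.0, -0.2, 0.9, 2.7, -1.7, 1.0]
tcp in stop mm [-73.3   1.8  31. ] t 17.0 q [ 0.14  0.61  1.37  0.05  1.52 -1.33] F stop [-13.4  -2.5   1.9] w 0.0588
```

Contact with the backstop: Fx = −13 N along the slope. I'll back off to just clear, then lower onto the board below.

```bash
python3 -m handwheel '[[0,0,0,3.5,0,0,0.6],[0,0,0,3.5,0,1.5,0.6],[0,0,0,3.5,0,3,0.6],[0,0,0,3.5,0,3,0.6]]' 50; python3 st.py -76 0 30;  python3 -m handwheel '[[0,0,0,0,0,1,0.6],[0,0,0,0,0,2,0.6],[0,0,0,0,0,2,0.6]]' 50; python3 st.py -76 0 30
```

```text
time_s: 17.4
position: [0.5489, 0.2158, 0.0804]
ee_rot: [0.055, 0.984, -0.008, -0.171]
wrist_force: [-0.5, 0.4, 5.1]
width: 0.0593
target [0.5464 0.214  0.082 ] delta [0.2, 0.3, 0.8, 2.6, -2.0, -0.7]
tcp in stop mm [-73.4   2.1  29.4] t 17.4 q [ 0.14  0.6   1.38  0.05  1.51 -1.33] F stop [-2.2  0.1  4.6] w 0.0593
time_s: 17.7
position: [0.5489, 0.2159, 0.0803]
ee_rot: [0.055, 0.984, -0.008, -0.17]
wrist_force: [-0.3, -0.0, 13.0]
width: 0.0586
target [0.5464 0.214  0.082 ] delta [0.2, 0.4, 0.9, 2.7, -2.2, -0.8]
tcp in stop mm [-73.3   2.3  29.2] t 17.7 q [ 0.14  0.6   1.38  0.05  1.5  -1.33] F stop [-4.7 -0.6 12.1] w 0.0586
```

Run:
```python
from h import *
s=camera('scene')[:,:,::-1]; im=camera('wrist')[:,:,::-1]
crop(s,185,160,90,65,8.5,'pics/y_s.png'); cv2.imwrite('pics/y_w.png',bright(im))
```

```text
(no output)
```

View pics/y_s.png

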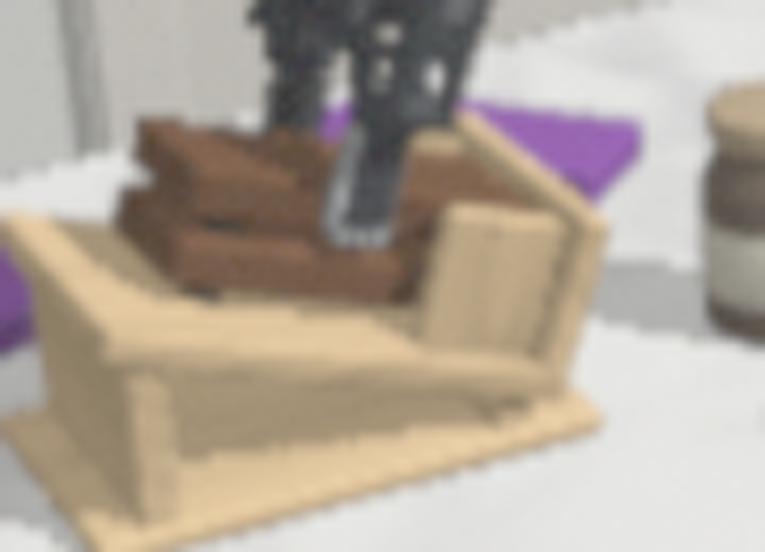

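View pics/y_w.png

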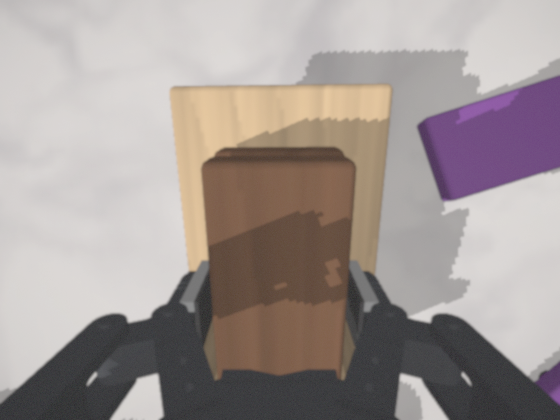

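Everything lines up in the wrist view: deck edge centred at u≈281, lower board at 280, upper board at 279. The board is seated, so I'll ease the pressure and open.

```bash
python3 -m handwheel '[[0,0,0,0,0,-2,0.6],[0,0,0,0,0,-2,-0.5],[0,0,0,0,0,-2,-0.8],[0,0,0,0,0,-2,-0.9],[0,0,0,0,0,-2,-0.9]]' 50; python3 st.py -76 0 30
python3 - <<'E'
from h import *
s=camera('scene')[:,:,::-1]; im=camera('wrist')[:,:,::-1]
crop(s,185,160,90,65,8.5,'pics/z_s.png'); cv2.imwrite('pics/z_w.png',bright(im))
E
```

```text
time_s: 18.3
position: [0.5478, 0.2156, 0.0789]
ee_rot: [0.055, 0.984, -0.009, -0.172]
wrist_force: [-0.3, -0.8, -0.1]
width: 0.081
target [0.5464 0.214  0.082 ] delta [0.1, 0.2, 0.8, 2.1, -1.8, -2.4]
tcp in stop mm [-73.9   1.8  27.6] t 18.3 q [ 0.14  0.6   1.38  0.05  1.51 -1.33] F stop [-0.1 -0.8 -0.2] w 0.081
```

View pics/z_s.png

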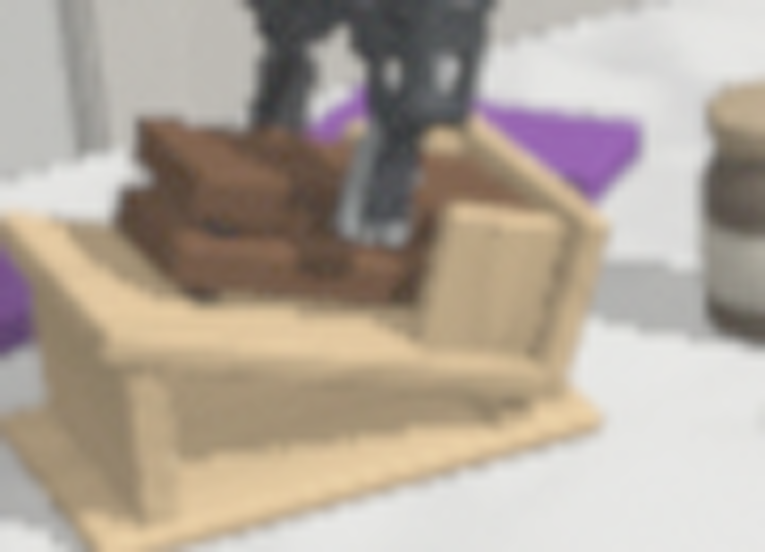

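View pics/z_w.png

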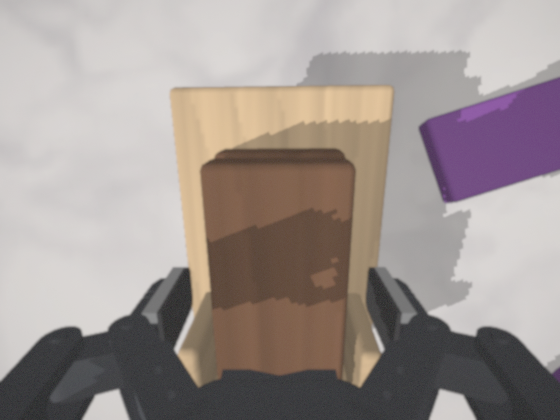

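Released. I'll retract square off the deck, then move aside so both fixed cameras can see.

```bash
python3 -m handwheel '[[0,0,0,0,0,-15,-0.9],[0,0,0,0,0,-40,-0.9],[0,0,0,0,0,-80,-1],[0,0,0,0,0,-120,-1],[0,0,0,0,0,-120,-1]]' 50; python3 to.py .40 -.08 .26 60
```

```text
time_s: 18.9
position: [0.5935, 0.2157, 0.2003]
ee_rot: [0.055, 0.985, -0.008, -0.165]
wrist_force: [-0.5, 0.3, 1.0]
width: 0.0854
[  -5.8  -18.2   23.4  168.5 -316.3    5.5]
18.9 [0.5935 0.2157 0.2003] [ 0.13  0.58  1.16  0.05  1.74 -1.33] [-0.5  0.3  1. ] 0.0854
```

```bash
python3 -m handwheel '[[-5.8,-18.2,23.4,168,-316,5,-1],[-5.8,-18.2,23.4,168,-316,5,-1],[-5.8,-18.2,23.4,168,-316,5,-1],[-5.8,-18.2,23.4,168,-316,5,-1],[-5.8,-18.2,23.4,168,-316,5,-1]]' 50;  python3 -m handwheel '[[0,0,0,30,-80,0,-1],[0,0,0,30,-80,0,-1],[0,0,0,30,-80,0,-1]]' 50
python3 - <<'E'
from h import *
s=camera('scene')[:,:,::-1]; t=camera('top')[:,:,::-1]
cv2.imwrite('pics/zz_sraw.png',s);cv2.imwrite('pics/zz_traw.png',t)
crop(s,170,150,110,80,7,'pics/zz_s.png'); crop(t,170,150,100,100,6,'pics/zz_t.png'); cv2.imwrite('pics/zz_t0.png',bright(t))
E
```

```text
time_s: 19.4
position: [0.4526, 0.0083, 0.2373]
ee_rot: [0.259, 0.966, -0.003, -0.006]
wrist_force: [1.3, -0.7, -0.1]
width: 0.0851
time_s: 19.7
position: [0.3867, -0.0472, 0.2381]
ee_rot: [0.261, 0.965, -0.003, -0.006]
wrist_force: [-0.2, -0.7, 0.0]
width: 0.0854
```

View pics/zz_s.png

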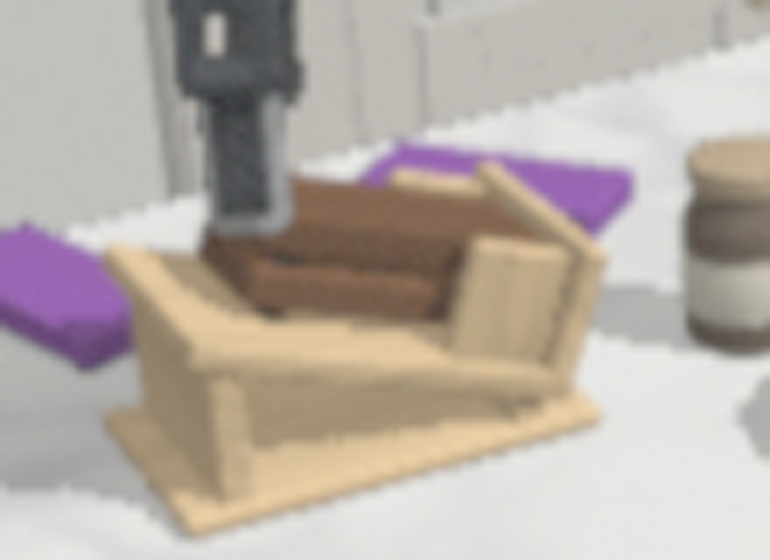

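View pics/zz_t.png

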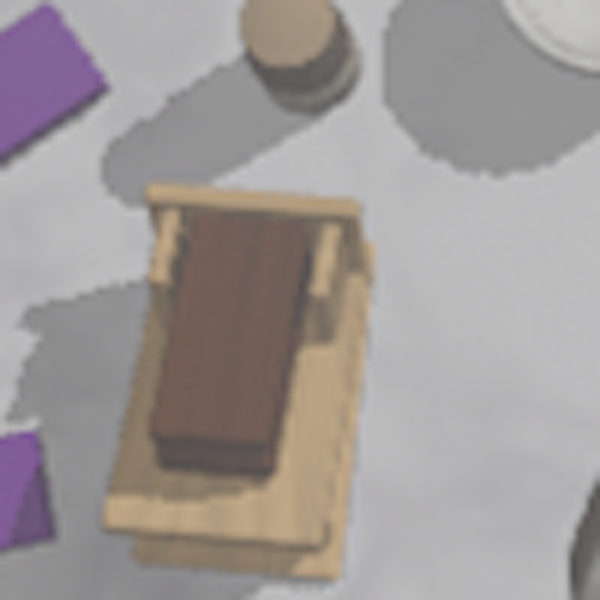

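View pics/zz_t0.png

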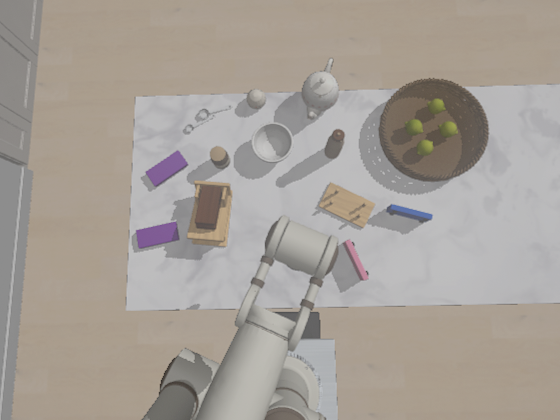

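Run:
```python
from fit import *
Rm,t=stopT([.6036,.2002,.0282,-.13])
# invert: intersect rays with plane z_stop=48mm
n=Rm[:,2]; P=[]
for x,y in [(197,212),(312,226),(272,443),(153,432)]:
    o,d=ray('top',(170+x/6,150+y/6)); s=((t+n*.048-o)@n)/(d@n); P.append(Rm.T@(o+d*s-t)*1e3)
P=np.array(P);print(P.round(1),P.mean(0).round(1)); e=(P[0]+P[1]-P[2]-P[3])/2;print(np.degrees(np.arctan2(e[1],e[0])),np.linalg.norm(e))
print(ctrl.get_obs()['wrist_force'])
```

```text
[[  -0.9   32.2   48. ]
 [  -3.3  -29.1   48. ]
 [-129.7  -32.6   48. ]
 [-129.8   27.2   48. ]] [-65.9  -0.6  48. ]
1.9182770287821655 127.71710719197725
[ 0.40309712 -0.78385082 -0.38482861]
```

Run:
```python
from bench import ticket
print(ticket.close_job())
```

```text
the job is handed in; nothing more can be done
None
```

I handed the job in at about 20 s on the clock (limit 64 s); closing it reports no verdict. The dark board is on the sloping stand, on top of the board that was already there.

**What I did**
- I lifted the board from the drainer and leaned it over its feet side with its lower edge on the worktop. Drawing the fingers back let it drop flat on its feet, and it lay there untouched for more than a second.
- I took it again by its long sides (opening 59 mm) and carried it to the stand. I slid it down until it met the backstop (about 13 N), backed off slightly, lowered it, let go and moved the arm clear.

**Last checks**
- **Upper board:** in the final top picture its centre is at about (−66, −1) mm in the stop frame, turned 1.9° from lengthways. Its height was assumed from the stack, not measured.
- **Lower board:** in the close wrist view it looked centred and seated under the upper one. In the last pictures it is mostly hidden, so I did not re-measure it.
- **Bystanders:** the mortar, pepper mill and spice jar look unmoved in the final top picture; I did not measure them.
- **Forces:** the highest wrist force I read was about 14 N, and the robot was touching nothing when I handed in.

**What disagreed**
- The wrist camera gave positions 5–10 mm different from the two fixed cameras. I settled this by centring objects between the fingers in the wrist view and by feeling for contact.
- The board seated about 4 mm higher than my estimate of the stand predicted. I put this down to error in the estimated stand height, as both boards looked properly seated in the pictures.

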